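# Fit a filter cartridge in its yoked gas-filter stand

## Robot

A 6-joint arm with a two-finger parallel gripper is mounted at the origin on a cart in front of the work surface, level with it; the furniture and walls round the work are solid. World frame = base frame: x ahead of the robot, y to its left, z up, the work surface at z = 0. Lengths are in m, angles in rad, forces in N, time in s.
With the tool pointing down it reaches from about 0.35 to 0.925 m from the base axis. Payload 6.4 kg.
Tool frame: the origin (TCP) lies on the centre line of the jaws, within the pads' length; the fingertips stand ahead of it and the grasp point (between the pads) lies 11 mm behind it (tcp_to_tips is the z of the fingertips in the tool frame, in m); z points along the fingers, y is the line along which they close (so a half turn about z gives the same grasp; the last joint's range is limited). The gripper opens to 85 mm and grips with 20 to 120 N. Pads are 22 mm wide; open, the fingers measure 114 mm over their backs; the gripper's body (76 mm by 85 mm) begins 54 mm behind the grasp point. The pads swing forward as they close: fully open they stand 13 mm farther back than shut.
Start: joints at [0.986, 0.245, 1.558, -0, 1.339, -0.174], TCP at [0.26, 0.596, 0.239] pointing down, gripper open.
Joint ranges: [-3.13, 3.13], [-1.02, 2.26], [0.13, 2.54], [-0.95, 4.09], [0.21, 2.88], [-2.74, 2.74]. Speed limits (rad/s): [2.57, 2.57, 3.14, 3.14, 3.14, 3.14].

## Interface

Orientations are given as a unit quaternion [w, x, y, z].
In Python, from rig import read_state, grab_frame, camera_params, job_done, tcp_to_tips gives the robot as it stands. The module is installed in compiled form; this text tells all that it offers.
- The arm moves only by the tool arm_command, never from a script. Its argument "commands" is a list of rows, each an object with "travel": the shift along the tool's x, y, z as a fraction of full scale, a list of three; "rotation": the turn, a rotation vector about the tool's x, y, z as a fraction of full scale, a list of three. A call has 1 to 12 rows; each row shifts and turns the commanded pose from where the row before left it, along the tool's axes as they then stand; what a row does not reach is not made up. Full scale, the value 1, is 0.025 m for a shift and 0.1 rad for a turn. A row lasts 1/12 s, in which the tool goes at most 41.7 mm and 7.16 degrees, less where a joint would pass 70% of its speed; a pose out of reach is approached as far as the arm can. A call with a number of a shift or a turn outside -1 to 1 is refused whole. A call with a gripper value outside its range is refused whole. "hand" is the opening, from -1 (shut) to 1 (fully open), set as the call begins (left out, the last holds). The fingers move at their own pace and stop on an object; "force" is the grip in N (left out, the last holds). Time passes only in rows, so rows that do not move let the fingers close. It gives the time, the measured TCP pose, the force, the opening and the grip force at its end, in the units of the state.
- read_state(): the state, without advancing time (a new reading comes with each control period).
- grab_frame(name): name is "scene" or "side" or "wrist"; returns the picture (384x512x3 uint8, red, green, blue); there is no depth.
- camera_params(name): a dict with "K" (3x3 intrinsics, pixels), "distortion" ([k1, k2, p1, p2, k3] as OpenCV has them; the pictures are not rectified), "rvec" (rotation vector, rad) and "tvec" (3), from world to camera coordinates, as OpenCV has them. Camera axes: x right, y down, z forward; pixel columns grow to the right and rows downward; lengths in m; the calibration is good to about 2 mm. A picture is of the moment at which its call begins: read the wrist's pose just before it. camera_params takes no time and is no camera call; for the wrist camera it gives the pose at the moment of the call.
- job_done(): hands the job in; it is judged then, once.
The state is a dict: "time": time; "q": joint angles; "qvel": joint speeds; "joint_torque": joint torques, N m; "tool_pos": TCP position; "ee_rot": TCP orientation; "wrist_force": force on the tool from outside, world axes, zero at the start; "wrist_torque": the same for the moment, N m; "opening": opening from 0.0 (shut) to 1.0 (fully open); "grasp_force": force on a finger pad.
Only numpy, scipy, OpenCV 4.12 (cv2) and the standard library are available. Lean on these libraries where they do the work, as an engineer would, in place of code of your own. Each camera call takes 0.05 s, during which the arm holds its last target. There are 200 camera calls.

## Task

Take the steel filter cartridge out of the white tube rack and fit it in the gas-filter stand: lean it to bring its spigot into the tight port under the yoke, straighten it so that the neck goes into the yoke's slot, and slide it gently down until it sits fully home and upright. Then swing the keeper shut across the slot. Ease the cartridge in without forcing it, and leave the beaker and the two tubes in the rack alone.

Things in the scene. Friction and masses are not known exactly. Their poses are not given: they have to be found in the camera images.
- cartridge_center (a point): Centre of the loose filter cartridge, a round steel part 148 mm long, 0.16 to 0.29 kg, z along its axis from spigot to knob. At the start it stands upright, spigot down, in a cell of the rack; lift it straight out. The body with a paper band is 27 mm across, from 54 to 12 mm below this point, then a cone to 12 mm across at this point, then the neck, 12 mm across, to the knob 38 mm above.
- cartridge_tip (a point): Tip of the cartridge's spigot, 74 mm below its centre. The spigot is 14 mm across and 20 mm long, its first 3 mm tapering from 11 mm at the tip; above it the flat shoulder. The port for it is a blind upright bore 15.4 mm across and 23 mm deep, without lead-in, in a flat-topped block 46 (x) by 76 mm (y), top 45 mm above the worktop. Home, the shoulder sits on the block and the tip is 25 mm above the worktop.
- cartridge_knob (a point): Middle of the black ribbed grip knob at the cartridge's top, 22 mm across and 36 mm long, 130 mm above the spigot's tip. The yoke over the port is a plate 62 mm wide, 112 to 122 mm above the worktop; its 15 mm slot for the neck is open to the front, the prongs end 10 mm in front of the port's axis, the slot's back is 7.5 mm behind it. Upright, the cone meets the yoke before the tip is clear of the port; leaning 0.4 rad to the front it passes.
- stand: Foot rail of the gas-filter stand, 104 x 190 mm, fixed to the worktop (place and yaw vary); origin at the centre of its underside, x to its back, y along the rail to its left, z up. The filter head (port block, column, yoke, keeper) is clamped on the rail where its last user left it, not always in the middle: the port's axis is at x = 0 and up to 11 mm to the left or right of the origin; find it by feel or sight.
- keeper (a joint): Angle of the keeper, a steel bar 8 mm square, level, turning at the yoke's height on a pin 14.5 mm in front (-x) of the port's axis, 26 mm to its right (-y). 0 = shut: it lies along +y across the slot's front, at a stop. Larger = open (counter-clockwise from above); starts 2.3 to 2.75, out to the right. Stays where left (0.03 N m). Stud near its free end to pinch or push: 9 mm across, 56 mm from the pin, 122 to 152 mm up.
- rack: White tube rack with two rows of six square cells, 62 mm (its x) by 176 mm (its y) by 64 mm tall, fixed; origin at the centre of its underside. The cartridge's shoulder rests on its grid, 63 to 64 mm up, so it may lean by up to 0.06 rad.
- tube_a_mid (a point): Middle of a capped tube standing in the rack, 18 mm across, 108 mm tall; not to be disturbed.
- tube_b_mid (a point): Middle of another capped tube standing in the rack, the same size; not to be disturbed.
- beaker_mid (a point): Middle of a white plastic beaker standing on the worktop, 64 mm across, 78 mm tall; not to be disturbed.

How it is judged:
By the outcome, as a careful person would: the job done as asked, in the order asked, and still so for the second after the job is handed in, with the robot touching nothing.
It also fails if it takes over 72 s, if anything falls off the work surface, if the arm or the gripper's body presses on something with over 40 N, if the wrist force passes 120 N, or if a joint passes its speed limit or range.

## Working session

There is one attempt and no reset: what is moved stays moved. The work goes in short steps, Python scripts to look and compute and a tool call to move; the robot and the scene stay as the last step left them, time stands still between calls to the robot, and variables do not carry over. Pictures are saved under pics/ and viewed, at most 14 in all, crops included, and the job is handed in when it is done.

Besides the shell and the picture viewer there is one more tool, called after "Call:" in YAML: its name, and indented under it one key for each argument. arm_command: Moves the arm, as the interface text tells. Its arguments: {"type":"object","properties":{"commands":{"type":"array"},"hand":{"type":"number"},"force":{"type":"number"}},"required":["commands"]}

```bash
mkdir -p pics
python3 - <<'E'
from rig import *
import cv2,numpy as np
s=read_state();print(s['time'],s['tool_pos'],s['ee_rot'],s['opening'],tcp_to_tips)
a=[]
for n in("scene","side"):
    f=grab_frame(n);np.save(f'pics/{n}0.npy',f);cv2.imwrite(f'pics/{n}0.png',f[...,::-1])
    p=camera_params(n);R=cv2.Rodrigues(np.array(p['rvec']))[0];print(n,np.round(p['K'],1).tolist(),p['distortion'],(-R.T@np.array(p['tvec']).ravel()).round(3),R[2].round(2))
E
```

```text
0.0 [0.25924474 0.59546641 0.23817675] [-3.70976286e-04  2.03940234e-01  9.78982851e-01 -9.06558971e-04] 1.0003353553028937 0.008
scene [[416.9, 0.0, 255.1], [0.0, 416.9, 188.6], [0.0, 0.0, 1.0]] [-0.1177032  0.         0.         0.         0.       ] [-0.126 -0.487  0.805] [ 0.57  0.52 -0.63]
side [[411.7, 0.0, 254.8], [0.0, 411.7, 190.0], [0.0, 0.0, 1.0]] [-0.13345911  0.          0.          0.          0.        ] [0.351 0.813 0.519] [ 0.17 -0.86 -0.48]
```

View pics/scene0.png

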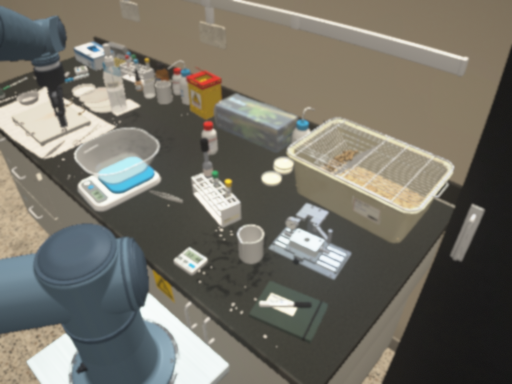

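View pics/side0.png

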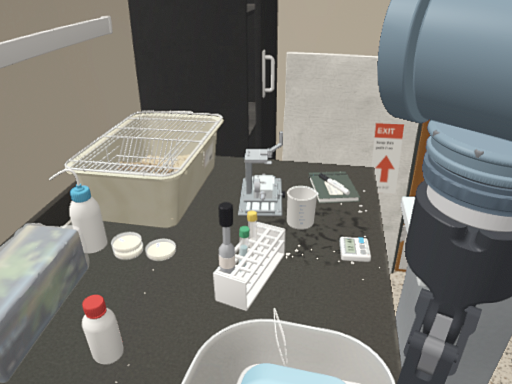

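The scene view shows the cartridge knob near (205,145), the stand around (310,245) and the beaker at (250,243). In the side view the knob is at (226,214), the stand at (262,185), and the keeper's stud seems to be near (281,140).

```bash
cat > h.py <<'E'
import numpy as np,cv2
from rig import *
def P(n):
    p=camera_params(n);return np.array(p['K']),np.array(p['distortion']),cv2.Rodrigues(np.array(p['rvec'],float))[0],np.array(p['tvec'],float).ravel()
def ray(n,uv,p=None):
    K,D,R,t=p or P(n);x=cv2.undistortPoints(np.array([[uv]],float),K,D)[0,0]
    d=R.T@np.array([x[0],x[1],1]);return -R.T@t,d/np.linalg.norm(d)
def plane(n,uv,z,p=None):
    c,d=ray(n,uv,p);return c+d*(z-c[2])/d[2]
def tri(obs):
    A=np.zeros((3,3));b=np.zeros(3);rs=[ray(*o) for o in obs]
    for c,d in rs: M=np.eye(3)-np.outer(d,d);A+=M;b+=M@c
    x=np.linalg.solve(A,b);return x,[np.linalg.norm((np.eye(3)-np.outer(d,d))@(x-c)) for c,d in rs]
def proj(n,X,p=None):
    K,D,R,t=p or P(n);return cv2.projectPoints(np.array(X,float).reshape(-1,1,3),R,t,K,D)[0][:,0]
E
python3 - <<'E'
from h import *
a=np.load('pics/scene0.npy');b=np.load('pics/side0.npy')
z=lambda f,x,y,w,h,k:cv2.resize(f[y:y+h,x:x+w],None,fx=k,fy=k,interpolation=cv2.INTER_CUBIC)
c1=z(a,260,195,100,85,4);c2=z(b,230,130,100,85,4);c3=z(a,180,130,100,65,4);c4=z(b,205,195,100,65,4)
o=np.vstack([np.hstack([c1,c2]),np.hstack([c3,c4])]);cv2.imwrite('pics/z1.png',o[...,::-1]);print(o.shape)
print(tri([('scene',(205,145)),('side',(226,214))]))
E
```

```text
(600, 800, 3)
(array([0.50266713, 0.27319059, 0.1729416 ]), [np.float64(1.5766966887291905e-05), np.float64(1.576696688741488e-05)])
```

View pics/z1.png

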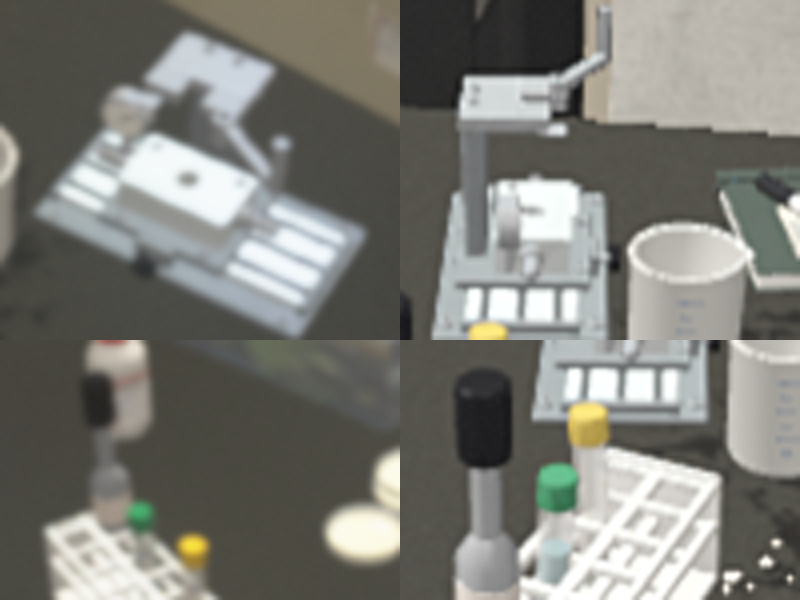

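Scene zoom: bore centre at about (306.8,239.8), block and yoke are clear, and the keeper points out to the right with its stud top at (330.5,230.5). The side zoom shows the knob centre at (225.8,214.5) and the stud top at (281,132.5).

Run:
```python
from h import *
np.set_printoptions(precision=4,suppress=True)
S=lambda x,y:(260+x/4-.4,195+y/4-.4); T=lambda x,y:(230+(x-400)/4-.4,130+y/4-.4)
S2=lambda x,y:(180+x/4-.4,130+(y-340)/4-.4); T2=lambda x,y:(205+(x-400)/4-.4,195+(y-340)/4-.4)
print('knob',tri([('scene',S2(98,398)),('side',T2(483,418))]))
print('body/neck base',tri([('scene',S2(110,468)),('side',T2(487,538))]))
print('bore',plane('scene',S(187,179),.045))
blk=[plane('scene',S(*c),.045) for c in[(151,133),(257,186),(235,228),(120,178)]];print('block',np.array(blk))
rail=[plane('scene',S(*c),.01) for c in[(38,210),(300,333),(366,232)]];print('rail',np.array(rail))
yk=[plane('scene',S(*c),.122) for c in[(188,31),(275,70),(235,117),(146,78)]];print('yoke',np.array(yk))
print('stud top',tri([('scene',S(282,141)),('side',T(604,10))]))
yk=[plane('side',T(*c),.122) for c in[(462,80),(548,75),(552,103),(462,108)]];print('yoke side',np.array(yk))
print('green',tri([('scene',S2(140,516)),('side',T2(557,488))]),'yel',tri([('scene',S2(194,551)),('side',T2(589,424))]))
print('beaker rim',plane('scene',(250,232),.078))
for l in (.011,.02):print('rail side',np.array([plane('side',c,l) for c in [T2(535,417),T2(705,417)]]))
```

```text
knob (array([0.5027, 0.2765, 0.1747]), [np.float64(0.00019385628405563249), np.float64(0.00019385628405570198)])
body/neck base (array([0.5048, 0.274 , 0.1145]), [np.float64(0.0003792998726934793), np.float64(0.0003792998726934871)])
bore [ 0.5031 -0.087   0.045 ]
block [[ 0.521  -0.0446  0.045 ]
 [ 0.5273 -0.1239  0.045 ]
 [ 0.4891 -0.1342  0.045 ]
 [ 0.4758 -0.0547  0.045 ]]
rail [[ 0.4458 -0.013   0.01  ]
 [ 0.4735 -0.1975  0.01  ]
 [ 0.57   -0.1835  0.01  ]]
yoke [[ 0.5432 -0.0511  0.122 ]
 [ 0.5491 -0.1128  0.122 ]
 [ 0.4991 -0.1184  0.122 ]
 [ 0.4912 -0.058   0.122 ]]
stud top (array([ 0.4728, -0.1655,  0.1518]), [np.float64(0.00040999219216991965), np.float64(0.0004099921921700503)])
yoke side [[ 0.5528 -0.1076  0.122 ]
 [ 0.5016 -0.1242  0.122 ]
 [ 0.4923 -0.0818  0.122 ]
 [ 0.544  -0.0657  0.122 ]]
green (array([0.4858, 0.2232, 0.1076]), [np.float64(0.00011455659239778063), np.float64(0.0001145565923978558)]) yel (array([0.4826, 0.1672, 0.1072]), [np.float64(0.000522388877189996), np.float64(0.0005223888771898383)])
beaker rim [0.4041 0.0145 0.078 ]
rail side [[ 0.5454  0.0151  0.011 ]
 [ 0.4475 -0.0019  0.011 ]]
rail side [[0.542  0.0292 0.02  ]
 [0.4457 0.0125 0.02  ]]
```

```bash
cat >> h.py <<'E'
from scipy.spatial.transform import Rotation as Ro
def pose():
    s=read_state();w=s['ee_rot'];return s,np.array(s['tool_pos']),Ro.from_quat([w[1],w[2],w[3],w[0]])
def Rt(yaw,lean=0):  # tool down, tool y along stand y, tool x to stand front; lean = top to front
    return Ro.from_euler('z',yaw)*Ro.from_euler('y',-lean)*Ro.from_matrix(np.array([[-1,0,0],[0,1,0],[0,0,-1.]]))
def go(p,R,n=1):
    s,p0,R0=pose();np.set_printoptions(precision=4,suppress=True)
    d=np.array(p)-p0;print('t',round(s['time'],2),'tcp',p0,'F',np.round(s['wrist_force'],1),'open',round(s['opening'],3),'grip',round(s['grasp_force'],1))
    print('shift first then turn: total rows travel',R0.inv().apply(d)/.025,'turn',(R0.inv()*R).as_rotvec()/.1,'| turn first travel',R.inv().apply(d)/.025)
E
python3 - <<'E'
from h import *
s,p,R=pose();K,D,Rc,t=P('wrist');print(K,D)
c=-Rc.T@t;print('cam in tool',R.inv().apply(c-p),'axes in tool',R.inv().apply(Rc))
go([.48,-.087,.33],Rt(.14))
E
```

```text
[[301.74915074   0.         257.04054047]
 [  0.         301.74915074 193.86750403]
 [  0.           0.           1.        ]] [-0.05908511  0.          0.          0.          0.        ]
cam in tool [ 7.85261461e-02 -1.32431980e-04 -1.33843471e-01] axes in tool [[ 6.35933409e-04  9.99999795e-01 -7.90788641e-05]
 [-9.50881767e-01  5.80218443e-04 -3.09553756e-01]
 [-3.09553647e-01  2.72050225e-04  9.50881941e-01]]
t 0.1 tcp [0.2593 0.5955 0.2383] F [ 0.5 -0.   0.3] open 0.996 grip 0.0
shift first then turn: total rows travel [-18.9945 -21.5098  -3.6373] turn [-0.0158 -0.0074 -5.508 ] | turn first travel [ -4.9319 -28.265   -3.6687]
```

Call:
arm_command:
  commands:
    - {"travel":[0,0,-1],"rotation":[0,0,-0.9]}
    - {"travel":[0,0,-1],"rotation":[0,0,-0.9]}
    - {"travel":[0,0,-1],"rotation":[0,0,-0.9]}
    - {"travel":[0,0,-0.7],"rotation":[0,0,-0.9]}
    - {"travel":[0,0,0],"rotation":[0,0,-0.9]}
    - {"travel":[0,0,0],"rotation":[0,0,-1]}
    - {"travel":[-1,-1,0],"rotation":[0,0,0]}
    - {"travel":[-1,-1,0],"rotation":[0,0,0]}
    - {"travel":[-1,-1,0],"rotation":[0,0,0]}
    - {"travel":[-1,-1,0],"rotation":[0,0,0]}
    - {"travel":[-1,-1,0],"rotation":[0,0,0]}
    - {"travel":[0,-1,0],"rotation":[0,0,0]}
  hand: 1

```text
time: 1.1
tool_pos: [0.4075, 0.463, 0.3307]
ee_rot: [0.0, -0.068, 0.998, -0.001]
wrist_force: [-0.5, -0.1, -0.5]
opening: 1.001
grasp_force: 0.0
```

Call:
arm_command:
  commands:
    - {"travel":[0,-1,0],"rotation":[0,0,0]}
    - {"travel":[0,-1,0],"rotation":[0,0,0]}
    - {"travel":[0,-1,0],"rotation":[0,0,0]}
    - {"travel":[0,-1,0],"rotation":[0,0,0]}
    - {"travel":[0,-1,0],"rotation":[0,0,0]}
    - {"travel":[0,-1,0],"rotation":[0,0,0]}
    - {"travel":[0,-1,0],"rotation":[0,0,0]}
    - {"travel":[0,-1,0],"rotation":[0,0,0]}
    - {"travel":[0,-1,0],"rotation":[0,0,0]}
    - {"travel":[0,-1,0],"rotation":[0,0,0]}
    - {"travel":[0,-1,0],"rotation":[0,0,0]}
    - {"travel":[0,-1,0],"rotation":[0,0,0]}

```text
time: 2.1
tool_pos: [0.4455, 0.1665, 0.3313]
ee_rot: [-0.0, -0.07, 0.998, -0.0]
wrist_force: [0.1, -0.2, 0.8]
opening: 1.002
grasp_force: 0.0
```

Run:
```python
from h import *
go([.48,-.087,.33],Rt(.14))
```

```text
t 2.1 tcp [0.4455 0.1665 0.3313] F [ 0.1 -0.2  0.8] open 1.002 grip 0.0
shift first then turn: total rows travel [  0.0424 -10.232    0.0537] turn [ 0.0003 -0.0067 -0.0058] | turn first travel [  0.0483 -10.232    0.054 ]
```

Call:
arm_command:
  commands:
    - {"travel":[0,-1,0],"rotation":[0,0,0]}
    - {"travel":[0,-1,0],"rotation":[0,0,0]}
    - {"travel":[0,-1,0],"rotation":[0,0,0]}
    - {"travel":[0,-1,0],"rotation":[0,0,0]}
    - {"travel":[0,-1,0],"rotation":[0,0,0]}
    - {"travel":[0,-1,0],"rotation":[0,0,0]}
    - {"travel":[0,-1,0],"rotation":[0,0,0]}
    - {"travel":[0,-1,0],"rotation":[0,0,0]}
    - {"travel":[0,-1,0],"rotation":[0,0,0]}
    - {"travel":[0,-1,0],"rotation":[0,0,0]}
    - {"travel":[0,0,0],"rotation":[0,0,0]}

```text
time: 3.02
tool_pos: [0.4805, -0.0831, 0.3311]
ee_rot: [-0.001, -0.067, 0.998, -0.0]
wrist_force: [-0.3, 1.0, -0.5]
opening: 0.993
grasp_force: 0.0
```

Run:
```python
from h import *
s,p,R=pose();print(p)
prm=P('wrist');f=grab_frame('wrist');np.save('pics/w1.npy',f);np.savez('pics/w1p.npz',*prm)
print(proj('wrist',[.503,-.087,.045],prm))
cv2.imwrite('pics/w1.png',cv2.resize(f[...,::-1],(768,576),interpolation=cv2.INTER_CUBIC))
```

```text
[ 0.48048044 -0.08311442  0.33114666]
[[252.70439074 169.94659102]]
```

View pics/w1.png

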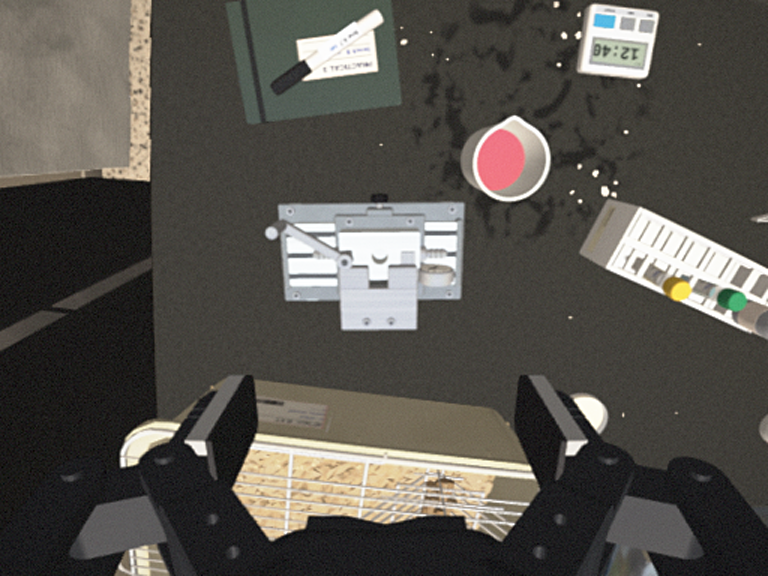

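The wrist view shows the stand squarely: rail corners at about (277,204), (464,203), (463,299) and (285,300). The bore is near (380,258), half under the yoke, and the keeper stud is at (272,232), all in the 1.5x picture. I'll zoom for precision.

Run:
```python
from h import *
f=np.load('pics/w1.npy');c=f[128:226,178:316];o=cv2.resize(c,None,fx=5.7,fy=5.7,interpolation=cv2.INTER_CUBIC);print(o.shape)
cv2.imwrite('pics/w1z.png',o[...,::-1])
```

```text
(559, 787, 3)
```

View pics/w1z.png

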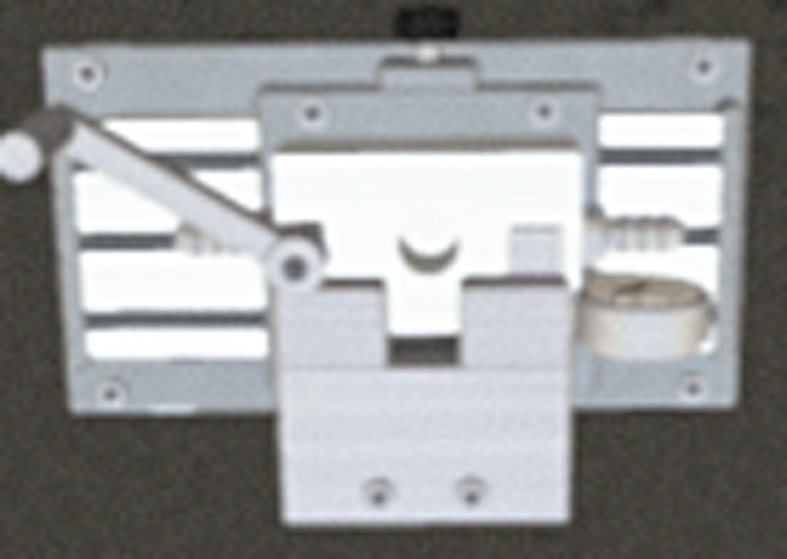

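The zoom shows the bore's crescent (400–460 wide, back rim at y=272, so the centre is at about (430,241)). The slot runs between x=386 and 462 with its back at y=366, the prongs end at y=280, and the block front edge is at y=150.

Run:
```python
from h import *
np.set_printoptions(precision=4,suppress=True)
z=np.load('pics/w1p.npz');prm=tuple(z[k] for k in z.files)
W=lambda x,y:(178+(x+.5)/5.7-.5,128+(y+.5)/5.7-.5)
q=lambda x,y,h:plane('wrist',W(x,y),h,prm)
rail=np.array([q(43,43,.01),q(751,40,.01),q(738,408,.01),q(70,411,.01)]);print('rail',rail)
d=(rail[1]-rail[0]);print('yaw front',np.arctan2(-d[0],d[1]));d=rail[2]-rail[3];print('back',np.arctan2(-d[0],d[1]),np.linalg.norm(d))
for n,a,b,h in[('block',(272,150),(583,150),.045),('yokeF',(275,281),(575,278),.122),('yokeB',(285,523),(569,522),.122),('slotback',(386,366),(462,366),.122)]:
    A,B=q(*a,h),q(*b,h);d=B-A;print(n,A,B,'mid',(A+B)/2,np.linalg.norm(d),'yaw',np.arctan2(-d[0],d[1]))
th=.138;X=np.array([np.cos(th),np.sin(th),0]);Y=np.array([-X[1],X[0],0])
print('bore',q(430,241,.045))
o=rail.mean(0);print('rail centre',o)
for n,pt in[('bore',q(430,241,.045)),('back rim',q(430,272,.045)),('blockF',q(428,150,.045)),('slot',q(424,366,.122)),('prong',q(424,280,.122)),('yokeB',q(427,523,.122)),('pin',q(297,266,.126)),('stud',q(18,158,.152))]:
    print(n,'stand xy rel rail centre',(pt-o)@X,(pt-o)@Y,pt)
```

```text
rail [[ 0.4718 -0.1939  0.01  ]
 [ 0.446  -0.0096  0.01  ]
 [ 0.547   0.0058  0.01  ]
 [ 0.5733 -0.1797  0.01  ]]
yaw front 0.13918765322225554
back 0.14072772239884365 0.1873961916800402
block [ 0.4853 -0.1282  0.045 ] [ 0.4749 -0.0522  0.045 ] mid [ 0.4801 -0.0902  0.045 ] 0.07668174870222283 yaw 0.13555534467507072
yokeF [ 0.4972 -0.1185  0.122 ] [ 0.4882 -0.0573  0.122 ] mid [ 0.4927 -0.0879  0.122 ] 0.061815213678836495 yaw 0.14606006259131507
yokeB [ 0.5505 -0.1108  0.122 ] [ 0.542  -0.0501  0.122 ] mid [ 0.5463 -0.0804  0.122 ] 0.061282218372412156 yaw 0.13994042770627602
slotback [ 0.5123 -0.0935  0.122 ] [ 0.5102 -0.0778  0.122 ] mid [ 0.5112 -0.0857  0.122 ] 0.015903503609599953 yaw 0.13587682832671777
bore [ 0.5028 -0.0866  0.045 ]
rail centre [ 0.5095 -0.0943  0.01  ]
bore stand xy rel rail centre -0.005563390281781346 0.008613737323632796 [ 0.5028 -0.0866  0.045 ]
back rim stand xy rel rail centre 0.002441358443929155 0.008562936961297654 [ 0.5108 -0.0855  0.045 ]
blockF stand xy rel rail centre -0.02856980959947011 0.00826558103443035 [ 0.4801 -0.0901  0.045 ]
slot stand xy rel rail centre 0.002885294348309809 0.008338878619313714 [ 0.5112 -0.0857  0.122 ]
prong stand xy rel rail centre -0.015692856516189353 0.00847763433124438 [ 0.4928 -0.0881  0.122 ]
yokeB stand xy rel rail centre 0.038406492051156954 0.008715966495417043 [ 0.5464 -0.0804  0.122 ]
pin stand xy rel rail centre -0.01974459112673542 -0.017227182646262003 [ 0.4923 -0.1141  0.126 ]
stud stand xy rel rail centre -0.04706460644702543 -0.06577204962172332 [ 0.472  -0.1659  0.152 ]
```

Run:
```python
from h import *
go([.5027,.2765,.30],Rt(.139))
```

```text
t 3.07 tcp [ 0.4803 -0.0814  0.3312] F [-0.5  0.4 -0.1] open 1.0 grip 0.0
shift first then turn: total rows travel [-2.8296 14.0627  1.253 ] turn [ 0.0067 -0.0114 -0.03  ] | turn first travel [-2.8703 14.055   1.2469]
```

Call:
arm_command:
  commands:
    - {"travel":[0,1,0],"rotation":[0,0,0]}
    - {"travel":[0,1,0],"rotation":[0,0,0]}
    - {"travel":[0,1,0],"rotation":[0,0,0]}
    - {"travel":[-0.3,1,0],"rotation":[0,0,0]}
    - {"travel":[-0.3,1,0],"rotation":[0,0,0]}
    - {"travel":[-0.3,1,0],"rotation":[0,0,0]}
    - {"travel":[-0.3,1,0],"rotation":[0,0,0]}
    - {"travel":[-0.3,1,0],"rotation":[0,0,0]}
    - {"travel":[-0.3,1,0],"rotation":[0,0,0]}
    - {"travel":[-0.3,1,0],"rotation":[0,0,0]}
    - {"travel":[-0.3,1,0],"rotation":[0,0,0]}
    - {"travel":[-0.3,1,0],"rotation":[0,0,0]}

```text
time: 4.07
tool_pos: [0.5048, 0.2288, 0.3315]
ee_rot: [-0.0, -0.07, 0.998, 0.0]
wrist_force: [0.2, 0.2, -0.6]
opening: 1.0
grasp_force: 0.0
```

Call:
arm_command:
  commands:
    - {"travel":[-0.2,1,0],"rotation":[0,0,0]}
    - {"travel":[0,1,0.5],"rotation":[0,0,0]}
    - {"travel":[0,0,0],"rotation":[0,0,0]}

```text
time: 4.32
tool_pos: [0.5013, 0.2807, 0.3168]
ee_rot: [-0.002, -0.072, 0.997, 0.0]
wrist_force: [-0.7, 0.6, -0.5]
opening: 1.0
grasp_force: 0.0
```

Run:
```python
from h import *
go([.5027,.2765,.163],Rt(.139))
prm=P('wrist');f=grab_frame('wrist');np.save('pics/w2.npy',f);np.savez('pics/w2p.npz',*prm)
c=proj('wrist',[[.5027,.2765,.1747],[.5027,.2765,.192],[.5048,.274,.1145]],prm);print(c)
m=(f.max(2)<45).astype(np.uint8);n,l,st,ce=cv2.connectedComponentsWithStats(m)
for i in range(1,n):
    if st[i,4]>150:print(st[i],ce[i])
u,v=c[0].astype(int);k=f[v-75:v+75,u-90:u+110];cv2.imwrite('pics/w2z.png',cv2.resize(k,None,fx=4,fy=4,interpolation=cv2.INTER_CUBIC)[...,::-1]);print(u-90,v-75)
```

```text
t 4.32 tcp [0.5013 0.2807 0.3168] F [-0.7  0.6 -0.5] open 1.0 grip 0.0
shift first then turn: total rows travel [-0.0573 -0.1784  6.15  ] turn [ 0.0097 -0.0421  0.0529] | turn first travel [-0.0324 -0.1722  6.1504]
[[252.9034 184.1314]
 [252.6677 189.432 ]
 [251.1253 171.1109]]
[101   0  24  27 220] [113.1909  14.0091]
[119  38  33  24 309] [135.3528  51.5663]
[ 95  79  34  33 323] [114.1424  92.9443]
[ 72  80  19  33 228] [80.9298 91.8421]
[239 169  25  31 571] [250.9457 184.317 ]
[    0   250   512   134 27434] [257.4201 341.8794]
162 109
```

View pics/w2z.png

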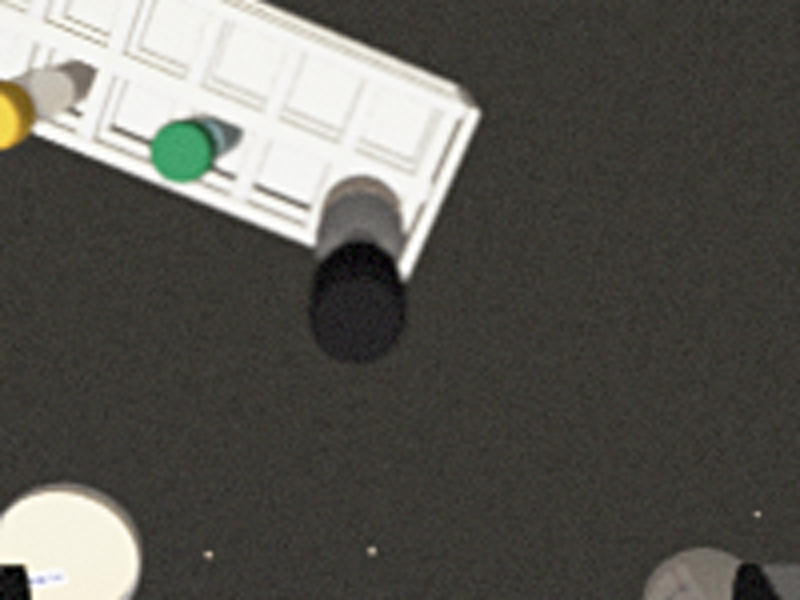

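The knob (black disc, centre about (251,187.5) in full pixels) stands in the corner cell. The green and yellow tubes are well clear of the fingers.

Run:
```python
from h import *
z=np.load('pics/w2p.npz');prm=tuple(z[k] for k in z.files)
np.set_printoptions(precision=4,suppress=True)
t=plane('wrist',(250.9,187.3),.192,prm);b=plane('wrist',(162+361/4,109+205/4),.105,prm);print(t,b)
go([t[0],t[1],.163],Rt(.139))
```

```text
[0.501  0.2747 0.192 ] [0.494  0.2736 0.105 ]
t 4.37 tcp [0.5018 0.279  0.3174] F [ 0.8 -0.3 -0.3] open 1.001 grip 0.0
shift first then turn: total rows travel [ 0.0372 -0.1659  6.1781] turn [-0.0025 -0.0356  0.0443] | turn first travel [ 0.0585 -0.1677  6.1778]
```

Call:
arm_command:
  commands:
    - {"travel":[0.05,-0.17,1],"rotation":[0,0,0]}
    - {"travel":[0,0,1],"rotation":[0,0,0]}
    - {"travel":[0,0,1],"rotation":[0,0,0]}
    - {"travel":[0,0,1],"rotation":[0,0,0]}
    - {"travel":[0,0,1],"rotation":[0,0,0]}
    - {"travel":[0,0,1],"rotation":[0,0,0]}
    - {"travel":[0,0,0.18],"rotation":[0,0,0]}
    - {"travel":[0,0,0],"rotation":[0,0,0]}

```text
time: 5.03
tool_pos: [0.5017, 0.2717, 0.1632]
ee_rot: [-0.002, -0.069, 0.998, -0.001]
wrist_force: [-0.2, 0.9, -0.9]
opening: 0.999
grasp_force: 0.0
```

Run:
```python
from h import *
go([.501,.2747,.163],Rt(.139))
```

```text
t 5.03 tcp [0.5017 0.2717 0.1632] F [-0.2  0.9 -0.9] open 0.999 grip 0.0
shift first then turn: total rows travel [0.0109 0.1211 0.0066] turn [-0.0073 -0.0408 -0.0001] | turn first travel [0.0109 0.1211 0.0066]
```

Call:
arm_command:
  commands:
    - {"travel":[0,0.1,0],"rotation":[0,0,0]}
    - {"travel":[0,0,0],"rotation":[0,0,0]}
    - {"travel":[0,0,0],"rotation":[0,0,0]}
    - {"travel":[0,0,0],"rotation":[0,0,0]}
    - {"travel":[0,0,0],"rotation":[0,0,0]}
    - {"travel":[0,0,0],"rotation":[0,0,0]}
    - {"travel":[0,0,0],"rotation":[0,0,0]}
    - {"travel":[0,0,0],"rotation":[0,0,0]}
    - {"travel":[0,0,0],"rotation":[0,0,0]}
    - {"travel":[0,0,0],"rotation":[0,0,0]}
  hand: -1
  force: 60

```text
time: 5.87
tool_pos: [0.5033, 0.275, 0.1658]
ee_rot: [0.001, -0.07, 0.998, 0.0]
wrist_force: [-0.8, 0.4, 6.5]
opening: 0.241
grasp_force: 58.5
```

Call:
arm_command:
  commands:
    - {"travel":[0,0,0],"rotation":[0,0,0]}

```text
time: 5.95
tool_pos: [0.5033, 0.275, 0.1657]
ee_rot: [0.001, -0.07, 0.998, 0.0]
wrist_force: [0.1, -0.4, 5.6]
opening: 0.243
grasp_force: 58.5
```

Call:
arm_command:
  commands:
    - {"travel":[0,0,0],"rotation":[0,0,0]}

```text
time: 6.03
tool_pos: [0.5033, 0.275, 0.1657]
ee_rot: [0.001, -0.07, 0.998, 0.0]
wrist_force: [-1.1, -0.9, 6.5]
opening: 0.243
grasp_force: 58.5
```

Call:
arm_command:
  commands:
    - {"travel":[0,0,-0.2],"rotation":[0,0,0]}
    - {"travel":[0,0,-0.4],"rotation":[0,0,0]}
    - {"travel":[0,0,-0.6],"rotation":[0,0,0]}
    - {"travel":[0,0,-0.8],"rotation":[0,0,0]}
    - {"travel":[0,0,-1],"rotation":[0,0,0]}
    - {"travel":[0,0,-1],"rotation":[0,0,0]}
    - {"travel":[0,0,-1],"rotation":[0,0,0]}
    - {"travel":[0,0,-0.8],"rotation":[0,0,0]}
    - {"travel":[0,0,-0.4],"rotation":[0,0,0]}
    - {"travel":[0,0,0],"rotation":[0,0,0]}
    - {"travel":[0,0,0],"rotation":[0,0,0]}

```text
time: 6.95
tool_pos: [0.5025, 0.2747, 0.3192]
ee_rot: [-0.0, -0.07, 0.998, -0.0]
wrist_force: [0.8, -0.8, -2.2]
opening: 0.24
grasp_force: 58.7
```

Run:
```python
from h import *
s,p,R=pose();print(p,s['wrist_force'],s['opening'])
f=grab_frame('wrist');g=grab_frame('side');h=grab_frame('scene')
for n,i in(('w',f),('s',g),('c',h)):np.save(f'pics/{n}3.npy',i)
kz=R.as_matrix()[:,2];k=p-.011*kz
ax=np.array([k-kz*.018,k+kz*.018,k+kz*.130]);
for n in('side','scene'):print(n,proj(n,ax).round(1))
u,v=proj('side',k)[0].astype(int);a=cv2.resize(g[v-30:v+95,u-50:u+50],None,fx=4.4,fy=4.4,interpolation=cv2.INTER_CUBIC);print(u-50,v-30)
b=cv2.resize(f[240:384,170:350],None,fx=1.9,fy=1.9,interpolation=cv2.INTER_CUBIC)
o=np.zeros((550,440+342,3),np.uint8);o[:a.shape[0],:440]=a;o[:b.shape[0],440:440+b.shape[1]]=b
cv2.imwrite('pics/z3.png',o[...,::-1])
```

```text
[0.50245975 0.27473113 0.31918257] [ 0.83268967 -0.82432045 -2.16399523] 0.24034246264193573
side [[220.7 107.7]
 [221.8 131.9]
 [225.2 199.7]]
scene [[199.1  86.8]
 [200.3  99.6]
 [203.8 136.5]]
171 89
```

View pics/z3.png

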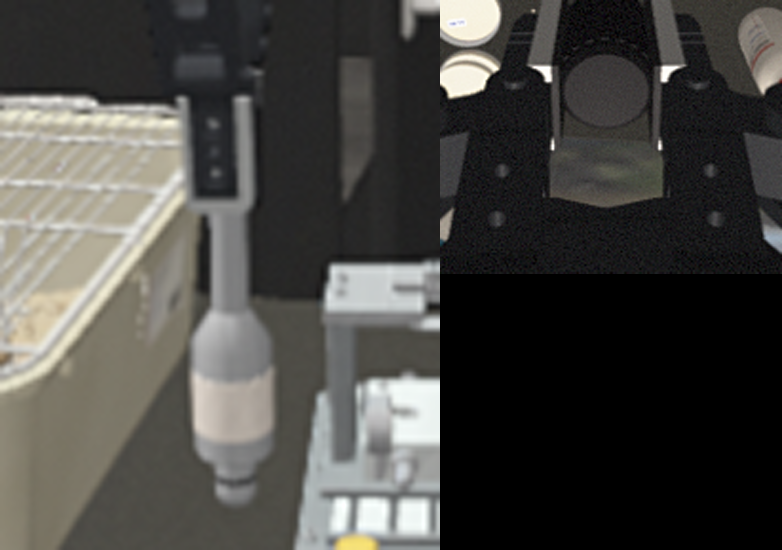

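Side zoom: the cartridge hangs straight in the jaws, tip at about (224.5,203). It sits roughly 2.5 mm lower in the grip than nominal, so the tip is about 0.122 m ahead of the TCP.

```bash
cat >> h.py <<'E'
YAW=.139;PORT=np.array([.5030,-.0866,0]);L=.1217
X=np.array([np.cos(YAW),np.sin(YAW),0]);Y=np.array([-X[1],X[0],0])
def tcp(lean,x,d,y=0): # tip at x behind port axis, y left, d below block top
    R=Rt(YAW,lean);return PORT+x*X+y*Y+np.array([0,0,.045-d])-L*R.as_matrix()[:,2],R
def tip():
    s,p,R=pose();t=p+L*R.as_matrix()[:,2]-PORT;z=R.as_matrix()[:,2]
    print('tip x %.2f y %.2f d %.2f mm lean %.3f side %.3f'%(1e3*t@X,1e3*t@Y,45-1e3*t[2],np.arctan2(z@X,-z[2]),z@Y),'F(stand)',(np.array([np.dot(s['wrist_force'],X),np.dot(s['wrist_force'],Y),s['wrist_force'][2]])).round(1),'M',np.round(s['wrist_torque'],2),'t',round(s['time'],2))
E
python3 - <<'E'
from h import *
p,R=tcp(.4,-.030,-.03);print(p);go([p[0],p[1],.319],R);go(p,R);tip()
E
```

```text
[ 0.42635423 -0.09732291  0.18709312]
t 7.1 tcp [0.5019 0.2745 0.3174] F [ 0.6  0.8 -2.2] open 0.239 grip 58.7
shift first then turn: total rows travel [  5.0555 -14.3117  -0.034 ] turn [-0.0057 -4.0385  0.0026] | turn first travel [  4.6303 -14.3123  -2.0252]
t 7.1 tcp [0.5019 0.2745 0.3174] F [ 0.6  0.8 -2.2] open 0.239 grip 58.7
shift first then turn: total rows travel [  5.0352 -14.3084   5.2422] turn [-0.0057 -4.0385  0.0026] | turn first travel [  6.685  -14.3123   2.8346]
tip x 48.47 y 357.73 d -150.75 mm lean -0.004 side -0.001 F(stand) [ 0.7  0.7 -2.2] M [ 0.03 -0.01  0.  ] t 7.1
```

Call:
arm_command:
  commands:
    - {"travel":[0.2,-0.6,0],"rotation":[0,0,0]}
    - {"travel":[0.4,-1,0],"rotation":[0,0,0]}
    - {"travel":[0.4,-1,0],"rotation":[0,0,0]}
    - {"travel":[0.4,-1,0],"rotation":[0,0,0]}
    - {"travel":[0.4,-1,0],"rotation":[0,0,0]}
    - {"travel":[0.4,-1,0],"rotation":[0,0,0]}
    - {"travel":[0.4,-1,0],"rotation":[0,0,0]}
    - {"travel":[0.4,-1,0],"rotation":[0,0,0]}
    - {"travel":[0.4,-1,0],"rotation":[0,0,0]}
    - {"travel":[0.4,-1,0],"rotation":[0,0,0]}
    - {"travel":[0.4,-1,0],"rotation":[0,0,0]}
    - {"travel":[0.4,-1,0],"rotation":[0,0,0]}

```text
time: 8.1
tool_pos: [0.428, -0.0293, 0.3184]
ee_rot: [-0.001, -0.07, 0.998, 0.0]
wrist_force: [0.3, -0.1, -2.1]
opening: 0.238
grasp_force: 58.9
```

Call:
arm_command:
  commands:
    - {"travel":[0.4,-1,0],"rotation":[0,0,0]}
    - {"travel":[0.05,-1,0],"rotation":[0,0,0]}
    - {"travel":[0,-0.7,0],"rotation":[0,0,0]}
    - {"travel":[0,0,0],"rotation":[0,-0.5,0]}
    - {"travel":[0,0,0],"rotation":[0,-0.7,0]}
    - {"travel":[0,0,0],"rotation":[0,-0.7,0]}
    - {"travel":[0,0,0],"rotation":[0,-0.7,0]}
    - {"travel":[0,0,0],"rotation":[0,-0.7,0]}
    - {"travel":[0,0,0],"rotation":[0,-0.7,0]}
    - {"travel":[0,0,0],"rotation":[0,0,0]}
    - {"travel":[0,0,0],"rotation":[0,0,0]}

```text
time: 9.02
tool_pos: [0.4265, -0.0968, 0.3185]
ee_rot: [0.197, -0.067, 0.978, 0.014]
wrist_force: [-1.1, -0.8, -1.5]
opening: 0.246
grasp_force: 59.1
```

Run:
```python
from h import *
p,R=tcp(.4,-.030,-.03);go(p,R);tip()
```

```text
t 9.02 tcp [ 0.4265 -0.0968  0.3185] F [-1.1 -0.8 -1.5] open 0.246 grip 59.1
shift first then turn: total rows travel [ 2.039  -0.0273  4.8434] turn [ 0.0065 -0.0301 -0.0136] | turn first travel [ 2.0536 -0.0214  4.8373]
tip x -30.14 y 0.61 d -161.24 mm lean 0.397 side 0.001 F(stand) [-1.2 -0.6 -1.5] M [-0.05  0.37  0.  ] t 9.02
```

Call:
arm_command:
  commands:
    - {"travel":[0.3,0,0.7],"rotation":[0,0,0]}
    - {"travel":[0.4,0,0.95],"rotation":[0,0,0]}
    - {"travel":[0.4,0,0.95],"rotation":[0,0,0]}
    - {"travel":[0.4,0,0.95],"rotation":[0,0,0]}
    - {"travel":[0.3,0,0.7],"rotation":[0,0,0]}
    - {"travel":[0.24,0,0.59],"rotation":[0,0,0]}
    - {"travel":[0,0,0],"rotation":[0,0,0]}
    - {"travel":[0,0,0],"rotation":[0,0,0]}

```text
time: 9.68
tool_pos: [0.4273, -0.0962, 0.1877]
ee_rot: [0.197, -0.068, 0.978, 0.015]
wrist_force: [0.2, -0.3, -1.6]
opening: 0.241
grasp_force: 59.1
```

Run:
```python
from h import *
tip();s,p,R=pose();kz=R.as_matrix()[:,2];k=p-.0083*kz
I={n:grab_frame(n) for n in('side','scene','wrist')}
for n in I:np.save(f'pics/{n}4.npy',I[n])
ax=np.array([k+kz*.018,k+kz*.112,k+kz*.130,PORT+[0,0,.045]])
o=[]
for n,(w,h,zf) in(('side',(95,120,4.2)),('scene',(95,120,4.2))):
    q=proj(n,ax);print(n,q.round(1).tolist());u,v=(q[1:].mean(0)).astype(int);u0,v0=u-45,v-70;print('crop',u0,v0)
    o.append(cv2.resize(I[n][v0:v0+h,u0:u0+w],None,fx=zf,fy=zf,interpolation=cv2.INTER_CUBIC))
o=np.hstack(o);print(o.shape);cv2.imwrite('pics/z4.png',o[...,::-1])
```

```text
tip x -29.20 y 1.25 d -30.52 mm lean 0.397 side 0.002 F(stand) [ 0.2 -0.4 -1.6] M [-0.05  0.37  0.03] t 9.68
side [[294.5, 132.5], [278.3, 165.9], [275.4, 172.0], [263.5, 182.6]]
crop 227 103
scene [[294.3, 216.6], [299.9, 234.5], [300.9, 237.6], [306.2, 239.3]]
crop 257 167
(504, 798, 3)
```

View pics/z4.png

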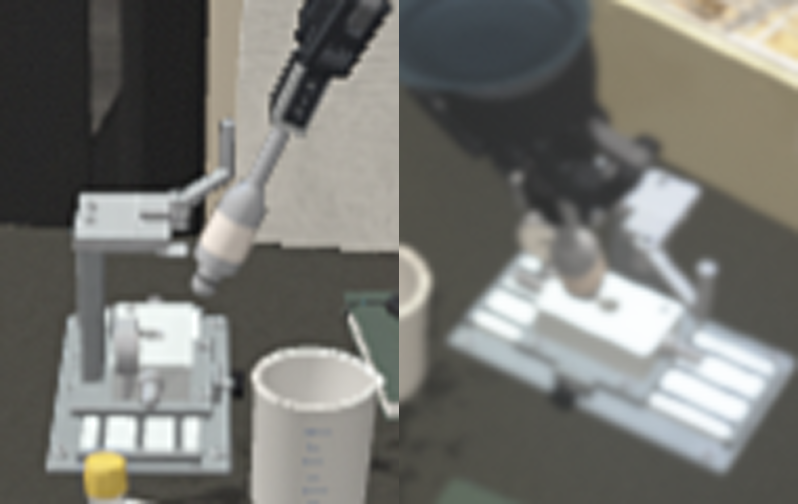

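Both views agree with the prediction to within about 1 mm: tip at (275,172) side, (300.5,236) scene, hanging in front of the block. From here I'll go in by feel.

```bash
cat >> h.py <<'E'
def avg(n=6):
    T=[];F=[];M=[];V=[]
    for i in range(n):
        s,p,R=pose();grab_frame('wrist');z=R.as_matrix()[:,2];t=p+L*z-PORT;f=np.array(s['wrist_force'])
        T.append([1e3*t@X,1e3*t@Y,45-1e3*t[2]]);V.append([np.arctan2(z@X,-z[2]),z@Y,np.arctan2(*(R.as_matrix()[:2,1]*[-1,1]))]);F.append([f@X,f@Y,f[2]]);M.append(s['wrist_torque'])
    m=lambda a:np.mean(a,0).round(3);print('tip x,y,d',m(T),'sd',np.std(T,0).round(2),'lean,side,yaw',m(V),'F',m(F),'M',m(M),'open',round(s['opening'],3),'t',round(s['time'],2))
    return np.mean(T,0),np.mean(V,0)
def nxt(lean,x,d,y=0,T=None):  # x,y,d in mm: shift (world-fixed orientation, turn first) from averaged pose
    t,v=T or avg();R=Rt(YAW,lean);D=(x-t[0])*1e-3*X+(y-t[1])*1e-3*Y-np.array([0,0,(d-t[2])*1e-3])
    s,p,R0=pose()
    w=(Rt(YAW,v[0]).inv()*R).as_rotvec();z0=R0.as_matrix()[:,2];z1=R.as_matrix()[:,2]
    dt=D-L*(z1-Rt(YAW,v[0]).as_matrix()[:,2]);np.set_printoptions(precision=3,suppress=True)
    print('turn total',w/.1,'shift in present tool axes',Rt(YAW,v[0]).inv().apply(dt)/.025,'in final',R.inv().apply(dt)/.025)
E
python3 - <<'E'
from h import *
T=avg();nxt(.4,-8,-6,0,T);nxt(.4,.8,-3,0,T)
E
```

```text
tip x,y,d [-28.107  -0.191 -32.777] sd [0.25 0.18 0.38] lean,side,yaw [ 0.401 -0.001  0.139] F [-0.003 -0.067 -2.   ] M [-0.03   0.326  0.002] open 0.239 t 10.08
turn total [0.    0.014 0.   ] shift in present tool axes [-0.329  0.008  1.3  ] in final [-0.33   0.008  1.3  ]
turn total [0.    0.014 0.   ] shift in present tool axes [-0.606  0.008  1.548] in final [-0.608  0.008  1.547]
```

Call:
arm_command:
  commands:
    - {"travel":[-0.16,0,0.65],"rotation":[0,0,0]}
    - {"travel":[-0.16,0,0.65],"rotation":[0,0,0]}
    - {"travel":[-0.14,0,0.12],"rotation":[0,0,0]}
    - {"travel":[-0.14,0,0.12],"rotation":[0,0,0]}
    - {"travel":[0,0,0],"rotation":[0,0,0]}
    - {"travel":[0,0,0],"rotation":[0,0,0]}

```text
time: 10.63
tool_pos: [0.4571, -0.0934, 0.1605]
ee_rot: [0.2, -0.068, 0.977, 0.013]
wrist_force: [0.4, -1.2, 0.7]
opening: 0.242
grasp_force: 60.1
```

Run:
```python
from h import *
T=avg();nxt(.4,.8,0,0,T);nxt(.4,1.2,1.5,0,T)
I={n:grab_frame(n) for n in('side','scene')}
o=np.hstack([cv2.resize(I['side'][110:210,225:320],None,fx=4.2,fy=4.2,interpolation=cv2.INTER_CUBIC),cv2.resize(I['scene'][180:280,260:355],None,fx=4.2,fy=4.2,interpolation=cv2.INTER_CUBIC)])
cv2.imwrite('pics/z5.png',o[...,::-1])
```

```text
tip x,y,d [ 1.134 -0.542 -3.288] sd [0.14 0.05 0.14] lean,side,yaw [ 0.403 -0.002  0.139] F [ 1.031 -1.253  2.001] M [-0.194 -0.469 -0.101] open 0.245 t 10.88
turn total [0.    0.028 0.   ] shift in present tool axes [0.05  0.022 0.116] in final [0.05  0.022 0.116]
turn total [0.    0.028 0.   ] shift in present tool axes [0.059 0.022 0.177] in final [0.059 0.022 0.177]
```

View pics/z5.png

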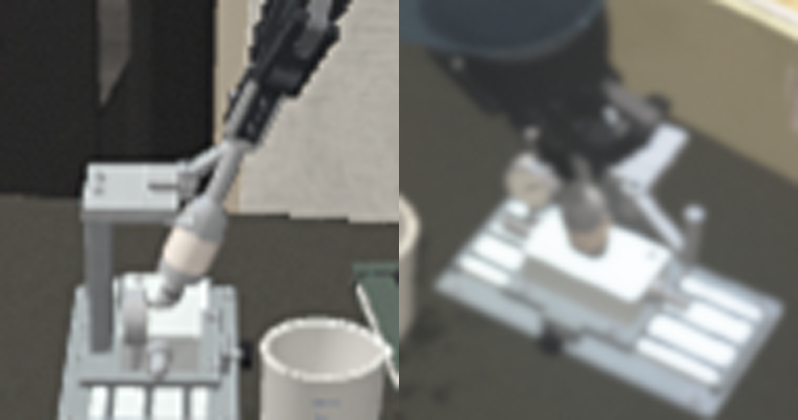

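The side view puts the tip right about over the bore at (263.4,181), and there is a light ~4 N contact. I'll probe: lift 1.5 mm, shift 2 mm back, and compare.

Call:
arm_command:
  commands:
    - {"travel":[-0.02,0.02,-0.06],"rotation":[0,0,0]}
    - {"travel":[0,0,0],"rotation":[0,0,0]}
    - {"travel":[0,0,0],"rotation":[0,0,0]}

```text
time: 11.28
tool_pos: [0.4557, -0.0921, 0.1607]
ee_rot: [0.198, -0.068, 0.978, 0.014]
wrist_force: [-1.4, -0.9, 7.0]
opening: 0.24
grasp_force: 60.6
```

Run:
```python
from h import *
T=avg(4)
```

```text
tip x,y,d [-0.263  1.232 -3.578] sd [0.01 0.01 0.  ] lean,side,yaw [0.4   0.001 0.14 ] F [-0.871 -0.224  5.899] M [-0.01  -0.224 -0.021] open 0.24 t 11.43
```

Call:
arm_command:
  commands:
    - {"travel":[-0.074,0,0.03],"rotation":[0,0,0]}
    - {"travel":[0,0,0],"rotation":[0,0,0]}
    - {"travel":[0,0,0],"rotation":[0,0,0]}

```text
time: 11.73
tool_pos: [0.4575, -0.092, 0.161]
ee_rot: [0.197, -0.069, 0.978, 0.014]
wrist_force: [-4.7, -1.6, 9.9]
opening: 0.241
grasp_force: 61.1
```

Run:
```python
from h import *
T=avg(4)
```

```text
tip x,y,d [ 1.401  1.077 -3.871] sd [0.02 0.01 0.01] lean,side,yaw [0.398 0.001 0.141] F [-4.952 -0.035 10.861] M [-0.046  0.469 -0.009] open 0.241 t 11.88
```

Call:
arm_command:
  commands:
    - {"travel":[0,0,-0.1],"rotation":[0,0,0]}
    - {"travel":[0,0,-0.1],"rotation":[0,0,0]}
    - {"travel":[0,0,0],"rotation":[0,0,0]}
    - {"travel":[0,0,0],"rotation":[0,0,0]}
    - {"travel":[0,0,0],"rotation":[0,0,0]}
    - {"travel":[0,0,0],"rotation":[0,0,0]}

```text
time: 12.43
tool_pos: [0.4554, -0.0919, 0.1645]
ee_rot: [0.198, -0.068, 0.978, 0.014]
wrist_force: [0.5, -0.4, -2.3]
opening: 0.243
grasp_force: 60.1
```

Run:
```python
from h import *
T=avg(2)
fr=[grab_frame('side').astype(float) for _ in range(4)];f=np.mean(fr,0).astype(np.uint8);np.save('pics/side6.npy',f)
w=grab_frame('wrist');np.save('pics/wrist6.npy',w);s,p,R=pose();kz=R.as_matrix()[:,2];k=p-.0083*kz
print(proj('side',[k+kz*a for a in(.02,.04,.056,.068,.074,.11,.13)]).round(1).tolist(),proj('side',PORT+[0,0,.045]))
avg(2)
a=cv2.resize(f[120:195,240:300],None,fx=6.6,fy=6.6,interpolation=cv2.INTER_CUBIC);b=cv2.resize(w[130:330,190:330],None,fx=2.5,fy=2.5,interpolation=cv2.INTER_CUBIC)
o=np.zeros((500,396+350,3),np.uint8);o[:a.shape[0],:396]=a;o[:500,396:]=b;cv2.imwrite('pics/z6.png',o[...,::-1])
```

```text
tip x,y,d [-0.525  1.356 -7.397] sd [0.06 0.05 0.06] lean,side,yaw [0.399 0.001 0.139] F [ 0.524 -0.434 -1.874] M [-0.009  0.318 -0.014] open 0.24 t 12.48
[[281.6, 142.1], [278.2, 149.3], [275.5, 154.9], [273.5, 159.1], [272.5, 161.1], [266.7, 173.3], [263.5, 180.0]] [[263.50967302 182.61770426]]
tip x,y,d [-0.1    0.961 -7.981] sd [0.   0.02 0.02] lean,side,yaw [0.4   0.    0.139] F [ 0.14   0.654 -1.78 ] M [-0.055  0.316  0.033] open 0.242 t 12.83
```

View pics/z6.png

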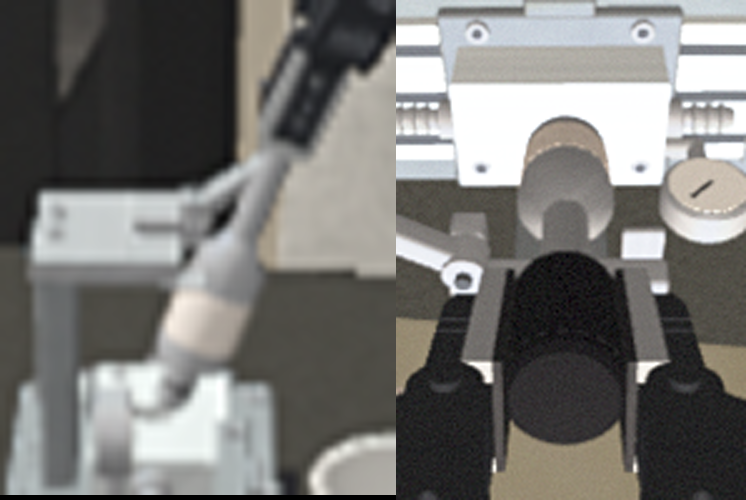

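Side: the spigot is about 2 px (≈3 mm) to the front of where the grip model puts it, so the cartridge pivoted slightly in the jaws. The wrist view shows block, yoke slot and body all clearly, body centre about x=566 against block mid 563. I'll quantify the pivot from the wrist picture columns.

Run:
```python
from h import *
for n in('w3','wrist4','wrist6'):
    f=np.load(f'pics/{n}.npy').astype(float)[:,254:261].mean((1,2));print(n,150,f[150:200].round().astype(int).tolist(),'| 255',f[255:325].round().astype(int).tolist())
K,D,Rc,t=P('wrist');s,p,R=pose();c=R.inv().apply(-Rc.T@t-p)
def xt(v,z,u=257):
    o,d=ray('wrist',(u,v));d=R.inv().apply(d);return 1e3*(c+d*(z-c[2])/d[2])[0]
for v in range(168,184,2):print(v,round(xt(v,.103)-13.5,2),end='; ')
print()
for v in (264,266,268,270,272,296,298,300,302,304,306,308,310,312):print(v,round(xt(v,-.0263),2),end='; ')
# bore/yoke: slot-back edge etc.
```

```text
w3 150 [243, 242, 243, 243, 243, 244, 244, 243, 243, 244, 244, 245, 245, 224, 186, 177, 205, 235, 222, 213, 218, 240, 240, 200, 132, 74, 54, 52, 52, 54, 56, 55, 62, 76, 82, 107, 119, 121, 117, 119, 119, 118, 120, 131, 109, 90, 89, 89, 94, 94] | 255 [13, 11, 21, 11, 19, 32, 19, 13, 17, 22, 22, 22, 19, 27, 56, 56, 57, 56, 58, 58, 56, 58, 58, 57, 58, 60, 59, 58, 61, 59, 59, 59, 61, 60, 60, 61, 61, 61, 62, 62, 63, 63, 62, 63, 65, 64, 62, 65, 64, 64, 66, 55, 47, 51, 55, 55, 56, 54, 65, 61, 61, 64, 64, 66, 65, 65, 65, 65, 60, 60]
wrist4 150 [222, 222, 222, 223, 222, 223, 224, 223, 199, 182, 186, 185, 183, 184, 185, 180, 179, 180, 185, 183, 178, 187, 255, 255, 255, 255, 255, 255, 255, 255, 255, 255, 255, 178, 102, 138, 155, 154, 152, 153, 153, 153, 153, 156, 131, 113, 112, 114, 116, 117] | 255 [25, 23, 21, 21, 25, 31, 27, 25, 24, 31, 33, 31, 32, 34, 45, 48, 47, 47, 49, 47, 47, 47, 48, 47, 47, 48, 46, 48, 45, 49, 48, 46, 48, 49, 50, 50, 48, 47, 47, 49, 49, 48, 51, 48, 49, 47, 48, 48, 50, 49, 45, 51, 107, 142, 148, 148, 145, 147, 145, 145, 145, 144, 144, 144, 144, 144, 145, 143, 143, 144]
wrist6 150 [172, 174, 172, 172, 173, 170, 169, 166, 168, 172, 174, 168, 168, 224, 255, 255, 255, 255, 254, 254, 255, 255, 254, 255, 255, 255, 193, 100, 113, 140, 148, 145, 144, 146, 147, 145, 146, 159, 133, 106, 105, 108, 108, 110, 112, 114, 113, 116, 116, 118] | 255 [25, 25, 18, 23, 21, 22, 26, 32, 25, 21, 23, 31, 30, 29, 30, 32, 44, 46, 47, 45, 46, 48, 48, 48, 47, 49, 48, 48, 46, 47, 48, 47, 47, 48, 50, 49, 49, 51, 50, 50, 51, 49, 52, 49, 49, 52, 52, 52, 49, 52, 49, 49, 73, 122, 140, 136, 136, 137, 135, 137, 136, 136, 136, 137, 136, 136, 138, 137, 135, 135]
168 10.3; 170 8.65; 172 7.0; 174 5.34; 176 3.67; 178 2.0; 180 0.32; 182 -1.37; 
264 14.09; 266 13.16; 268 12.22; 270 11.28; 272 10.33; 296 -1.47; 298 -2.49; 300 -3.51; 302 -4.54; 304 -5.58; 306 -6.63; 308 -7.68; 310 -8.73; 312 -9.8;
```

Call:
arm_command:
  commands:
    - {"travel":[0,0,0],"rotation":[0,0,0]}
    - {"travel":[0,0,0],"rotation":[0,0,0]}
    - {"travel":[-0.05,-0.016,0.043],"rotation":[0,0,0]}
    - {"travel":[-0.05,-0.016,0.043],"rotation":[0,0,0]}
    - {"travel":[-0.016,0,0.04],"rotation":[0,0,0]}
    - {"travel":[-0.016,0,0.04],"rotation":[0,0,0]}
    - {"travel":[0,0,0],"rotation":[0,0,0]}
    - {"travel":[0,0,0],"rotation":[0,0,0]}
    - {"travel":[0,0,0],"rotation":[0,0,0]}
    - {"travel":[0,0,0],"rotation":[0,0,0]}
  force: 90

```text
time: 13.72
tool_pos: [0.4605, -0.0924, 0.1625]
ee_rot: [0.198, -0.068, 0.978, 0.014]
wrist_force: [-0.2, -0.7, -2.3]
opening: 0.23
grasp_force: 87.9
```

```bash
cat >> h.py <<'E'
def edges(): # wrist: body front edge row, band edge row, knob disc rows
    f=grab_frame('wrist').astype(float);c=f[:,254:261].mean((1,2));print('body edge 165-200',c[165:200].round().astype(int).tolist());g=np.diff(c)
    print('knob disc',266+g[266:276].argmax(),300+g[300:314].argmax())
E
python3 - <<'E'
from h import *
avg(3);edges()
E
```

```text
tip x,y,d [ 4.557  0.14  -5.478] sd [0.01 0.01 0.03] lean,side,yaw [0.4   0.    0.139] F [ 0.372  0.431 -1.697] M [-0.013  0.311  0.012] open 0.23 t 13.82
body edge 165-200 [254, 254, 254, 254, 254, 254, 254, 255, 255, 255, 227, 124, 95, 112, 138, 146, 144, 142, 145, 144, 142, 143, 157, 132, 105, 104, 107, 107, 108, 111, 112, 113, 115, 116, 116]
knob disc 270 307
```

Call:
arm_command:
  commands:
    - {"travel":[0.016,0,0.037],"rotation":[0,0,0]}
    - {"travel":[0.016,0,0.037],"rotation":[0,0,0]}
    - {"travel":[0.016,0,0.037],"rotation":[0,0,0]}
    - {"travel":[0,0,0],"rotation":[0,0,0]}
    - {"travel":[0,0,0],"rotation":[0,0,0]}
    - {"travel":[0,0,0],"rotation":[0,0,0]}
    - {"travel":[0,0,0],"rotation":[0,0,0]}

```text
time: 14.5
tool_pos: [0.4605, -0.0924, 0.1595]
ee_rot: [0.198, -0.068, 0.978, 0.014]
wrist_force: [0.1, 0.4, -2.4]
opening: 0.23
grasp_force: 87.9
```

Run:
```python
from h import *
avg(3);edges()
```

```text
tip x,y,d [ 4.533  0.144 -2.436] sd [0.01 0.01 0.01] lean,side,yaw [0.4   0.    0.139] F [ 0.086 -0.07  -2.01 ] M [-0.058  0.334 -0.004] open 0.239 t 14.6
body edge 165-200 [255, 255, 254, 254, 254, 255, 255, 254, 255, 255, 255, 197, 100, 112, 140, 149, 145, 146, 145, 145, 146, 146, 159, 135, 107, 106, 107, 109, 110, 113, 113, 115, 115, 119, 118]
knob disc 270 307
```

Call:
arm_command:
  commands:
    - {"travel":[0.016,0,0.037],"rotation":[0,0,0]}
    - {"travel":[0.016,0,0.037],"rotation":[0,0,0]}
    - {"travel":[0,0,0],"rotation":[0,0,0]}
    - {"travel":[0,0,0],"rotation":[0,0,0]}
    - {"travel":[0,0,0],"rotation":[0,0,0]}
    - {"travel":[0,0,0],"rotation":[0,0,0]}

```text
time: 15.2
tool_pos: [0.4608, -0.0925, 0.1578]
ee_rot: [0.198, -0.068, 0.978, 0.014]
wrist_force: [1.4, 0.0, -0.3]
opening: 0.232
grasp_force: 88.0
```

Run:
```python
from h import *
avg(3);edges()
```

```text
tip x,y,d [ 4.777 -0.089 -0.692] sd [0.01 0.01 0.01] lean,side,yaw [ 0.401 -0.     0.139] F [ 0.857 -0.079  0.08 ] M [-0.153  0.    -0.047] open 0.231 t 15.3
body edge 165-200 [255, 255, 254, 254, 254, 254, 254, 254, 254, 255, 255, 247, 130, 92, 125, 141, 142, 139, 140, 140, 141, 139, 149, 140, 113, 102, 101, 104, 105, 108, 107, 110, 109, 112, 112]
knob disc 270 307
```

Call:
arm_command:
  commands:
    - {"travel":[-0.037,0,0.016],"rotation":[0,0,0]}
    - {"travel":[0.008,0,0.018],"rotation":[0,0,0]}
    - {"travel":[0.008,0,0.018],"rotation":[0,0,0]}
    - {"travel":[0,0,0],"rotation":[0,0,0]}
    - {"travel":[0,0,0],"rotation":[0,0,0]}
    - {"travel":[0,0,0],"rotation":[0,0,0]}
    - {"travel":[0,0,0],"rotation":[0,0,0]}

```text
time: 15.98
tool_pos: [0.4615, -0.0923, 0.1565]
ee_rot: [0.198, -0.068, 0.978, 0.014]
wrist_force: [1.2, -1.1, -1.8]
opening: 0.231
grasp_force: 88.1
```

Run:
```python
from h import *
avg(3);edges()
```

```text
tip x,y,d [5.533 0.084 0.595] sd [0.01 0.01 0.02] lean,side,yaw [ 0.4   -0.     0.139] F [ 1.267 -1.366 -1.902] M [-0.281 -0.126 -0.13 ] open 0.233 t 16.08
body edge 165-200 [255, 255, 254, 254, 254, 254, 254, 254, 254, 255, 255, 252, 146, 93, 123, 142, 142, 140, 141, 142, 141, 143, 140, 146, 122, 104, 104, 104, 107, 109, 109, 112, 112, 112, 113]
knob disc 270 307
```

Call:
arm_command:
  commands:
    - {"travel":[-0.018,-0.022,0.008],"rotation":[0,0,0]}
    - {"travel":[0.008,0,0.018],"rotation":[0,0,0]}
    - {"travel":[0.008,0,0.018],"rotation":[0,0,0]}
    - {"travel":[0,0,0],"rotation":[0,0,0]}
    - {"travel":[0,0,0],"rotation":[0,0,0]}
    - {"travel":[0,0,0],"rotation":[0,0,0]}
    - {"travel":[0,0,0],"rotation":[0,0,0]}

```text
time: 16.77
tool_pos: [0.462, -0.0927, 0.1554]
ee_rot: [0.198, -0.068, 0.978, 0.014]
wrist_force: [0.9, -1.2, -1.0]
opening: 0.234
grasp_force: 88.2
```

Run:
```python
from h import *
avg(3);edges()
```

```text
tip x,y,d [ 5.901 -0.306  1.679] sd [0.01 0.01 0.01] lean,side,yaw [0.4   0.    0.139] F [ 0.867 -0.768 -1.397] M [-0.151 -0.044 -0.073] open 0.233 t 16.87
body edge 165-200 [255, 255, 255, 255, 254, 254, 254, 255, 255, 255, 255, 251, 136, 96, 129, 148, 146, 145, 144, 146, 146, 144, 154, 146, 118, 105, 106, 108, 108, 111, 113, 113, 117, 117, 118]
knob disc 270 307
```

Call:
arm_command:
  commands:
    - {"travel":[-0.116,-0.015,0.013],"rotation":[0,0.25,0]}
    - {"travel":[-0.116,0,0.013],"rotation":[0,0.25,0]}
    - {"travel":[0,0,0],"rotation":[0,0,0]}
    - {"travel":[0,0,0],"rotation":[0,0,0]}
    - {"travel":[0,0,0],"rotation":[0,0,0]}
    - {"travel":[0,0,0],"rotation":[0,0,0]}

```text
time: 17.47
tool_pos: [0.4674, -0.0922, 0.1569]
ee_rot: [0.174, -0.068, 0.982, 0.012]
wrist_force: [1.3, 0.6, -0.6]
opening: 0.233
grasp_force: 88.2
```

```bash
cat >> h.py <<'E'
def true(n=3):
    t,v=avg(n);dx,dl=4.5,.6;c,s=np.cos(v[0]),np.sin(v[0])
    print('TRUE x %.2f y %.2f d %.2f lean %.3f'%(t[0]-dx*c+dl*s,t[1]+.3,t[2]+dx*s+dl*c,v[0]-.011))
E
python3 - <<'E'
from h import *
true();edges()
E
```

```text
tip x,y,d [ 5.734 -0.613  2.378] sd [0.   0.02 0.02] lean,side,yaw [0.35  0.    0.139] F [ 1.171  0.012 -0.892] M [ 0.032 -0.036  0.011] open 0.236 t 17.57
TRUE x 1.71 y -0.31 d 4.49 lean 0.339
body edge 165-200 [255, 255, 254, 254, 254, 254, 254, 254, 254, 255, 255, 248, 130, 93, 125, 143, 142, 141, 139, 142, 141, 141, 150, 147, 119, 102, 104, 105, 107, 109, 111, 110, 112, 113, 117]
knob disc 270 307
```

Call:
arm_command:
  commands:
    - {"travel":[-0.118,0,0.018],"rotation":[0,0.25,0]}
    - {"travel":[-0.118,0,0.018],"rotation":[0,0.25,0]}
    - {"travel":[-0.118,0,0.018],"rotation":[0,0.25,0]}
    - {"travel":[-0.118,0,0.018],"rotation":[0,0.25,0]}
    - {"travel":[0,0,0],"rotation":[0,0,0]}
    - {"travel":[0,0,0],"rotation":[0,0,0]}
    - {"travel":[0,0,0],"rotation":[0,0,0]}
    - {"travel":[0,0,0],"rotation":[0,0,0]}

```text
time: 18.33
tool_pos: [0.479, -0.0906, 0.1588]
ee_rot: [0.124, -0.069, 0.99, 0.009]
wrist_force: [0.8, 0.8, -1.9]
opening: 0.23
grasp_force: 88.2
```

Run:
```python
from h import *
true();edges()
```

```text
tip x,y,d [ 5.768 -0.655  4.114] sd [0.01 0.   0.02] lean,side,yaw [0.25  0.    0.139] F [ 0.688  0.305 -2.088] M [ 0.032 -0.031  0.014] open 0.235 t 18.43
TRUE x 1.56 y -0.35 d 5.81 lean 0.239
body edge 165-200 [255, 254, 254, 253, 253, 254, 254, 254, 253, 255, 255, 240, 114, 94, 128, 144, 141, 139, 140, 140, 138, 139, 156, 141, 113, 105, 105, 107, 109, 110, 113, 115, 114, 115, 117]
knob disc 270 307
```

Call:
arm_command:
  commands:
    - {"travel":[-0.118,0,0.025],"rotation":[0,0.26,0]}
    - {"travel":[-0.118,0,0.025],"rotation":[0,0.26,0]}
    - {"travel":[-0.118,0,0.025],"rotation":[0,0.26,0]}
    - {"travel":[-0.118,0,0.025],"rotation":[0,0.26,0]}
    - {"travel":[-0.118,0,0.025],"rotation":[0,0.26,0]}
    - {"travel":[0,0,0],"rotation":[0,0,0]}
    - {"travel":[0,0,0],"rotation":[0,0,0]}
    - {"travel":[0,0,0],"rotation":[0,0,0]}
    - {"travel":[0,0,0],"rotation":[0,0,0]}

```text
time: 19.28
tool_pos: [0.494, -0.0885, 0.1586]
ee_rot: [0.06, -0.069, 0.996, 0.004]
wrist_force: [0.1, -0.9, -1.5]
opening: 0.229
grasp_force: 88.2
```

Run:
```python
from h import *
true();edges()
```

```text
tip x,y,d [ 5.406 -0.667  7.123] sd [0.01 0.02 0.05] lean,side,yaw [0.12  0.    0.139] F [ 0.361 -0.309 -2.02 ] M [ 0.023 -0.077 -0.013] open 0.234 t 19.38
TRUE x 1.01 y -0.37 d 8.26 lean 0.109
body edge 165-200 [255, 255, 254, 254, 254, 254, 254, 254, 254, 255, 255, 247, 123, 107, 141, 156, 153, 153, 153, 155, 153, 153, 176, 157, 124, 116, 118, 119, 121, 124, 123, 124, 128, 127, 126]
knob disc 270 307
```

Call:
arm_command:
  commands:
    - {"travel":[-0.123,0,0.026],"rotation":[0,0.275,0]}
    - {"travel":[-0.123,0,0.026],"rotation":[0,0.275,0]}
    - {"travel":[-0.123,0,0.026],"rotation":[0,0.275,0]}
    - {"travel":[-0.123,0,0.026],"rotation":[0,0.275,0]}
    - {"travel":[0,0,0],"rotation":[0,0,0]}
    - {"travel":[0,0,0],"rotation":[0,0,0]}
    - {"travel":[0,0,0],"rotation":[0,0,0]}
    - {"travel":[0,0,0],"rotation":[0,0,0]}

```text
time: 20.15
tool_pos: [0.5065, -0.0868, 0.1571]
ee_rot: [0.005, -0.069, 0.998, 0.0]
wrist_force: [0.0, -0.7, -1.1]
opening: 0.237
grasp_force: 88.2
```

Run:
```python
from h import *
true();edges()
```

```text
tip x,y,d [ 4.628 -0.702  9.555] sd [0.02 0.03 0.06] lean,side,yaw [0.01  0.    0.139] F [ 0.85  -0.603 -2.433] M [ 0.032 -0.17  -0.026] open 0.227 t 20.25
TRUE x 0.13 y -0.40 d 10.20 lean -0.001
body edge 165-200 [255, 255, 254, 254, 254, 254, 255, 254, 254, 255, 255, 248, 129, 110, 148, 166, 166, 164, 164, 167, 164, 164, 188, 168, 133, 122, 124, 127, 128, 130, 131, 132, 134, 134, 134]
knob disc 270 308
```

Call:
arm_command:
  commands:
    - {"travel":[0,0,0.04],"rotation":[0,0,0]}
    - {"travel":[0,0,0.04],"rotation":[0,0,0]}
    - {"travel":[0,0,0.04],"rotation":[0,0,0]}
    - {"travel":[0,0,0.04],"rotation":[0,0,0]}
    - {"travel":[0,0,0],"rotation":[0,0,0]}
    - {"travel":[0,0,0],"rotation":[0,0,0]}
    - {"travel":[0,0,0],"rotation":[0,0,0]}
    - {"travel":[0,0,0],"rotation":[0,0,0]}

```text
time: 21.02
tool_pos: [0.5066, -0.0869, 0.1532]
ee_rot: [0.005, -0.07, 0.998, 0.0]
wrist_force: [0.1, 0.0, -2.7]
opening: 0.232
grasp_force: 88.2
```

Run:
```python
from h import *
true();edges()
```

```text
tip x,y,d [ 4.71  -0.731 13.515] sd [0.01 0.01 0.02] lean,side,yaw [0.01  0.    0.139] F [ 0.102 -0.281 -2.84 ] M [-0.005 -0.167 -0.019] open 0.234 t 21.12
TRUE x 0.22 y -0.43 d 14.16 lean -0.001
body edge 165-200 [255, 255, 255, 254, 254, 254, 254, 255, 254, 255, 255, 242, 124, 115, 153, 166, 165, 163, 163, 165, 163, 165, 187, 169, 130, 122, 126, 126, 127, 131, 130, 132, 133, 133, 135]
knob disc 270 308
```

Call:
arm_command:
  commands:
    - {"travel":[0,0,0.04],"rotation":[0,0,0]}
    - {"travel":[0,0,0.04],"rotation":[0,0,0]}
    - {"travel":[0,0,0.04],"rotation":[0,0,0]}
    - {"travel":[0,0,0.03],"rotation":[0,0,0]}
    - {"travel":[0,0,0.03],"rotation":[0,0,0]}
    - {"travel":[0,0,0],"rotation":[0,0,0]}
    - {"travel":[0,0,0],"rotation":[0,0,0]}
    - {"travel":[0,0,0],"rotation":[0,0,0]}
    - {"travel":[0,0,0],"rotation":[0,0,0]}

```text
time: 21.97
tool_pos: [0.5066, -0.0869, 0.1487]
ee_rot: [0.005, -0.07, 0.998, 0.0]
wrist_force: [0.9, -1.2, -2.9]
opening: 0.234
grasp_force: 88.2
```

Run:
```python
from h import *
true();edges()
```

```text
tip x,y,d [ 4.764 -0.744 17.983] sd [0.01 0.02 0.02] lean,side,yaw [0.01  0.    0.139] F [ 0.351 -0.233 -2.653] M [ 0.002 -0.084 -0.003] open 0.232 t 22.07
TRUE x 0.27 y -0.44 d 18.63 lean -0.001
body edge 165-200 [255, 255, 255, 254, 254, 254, 254, 254, 255, 255, 255, 231, 120, 115, 153, 165, 163, 163, 163, 163, 162, 162, 187, 161, 125, 122, 123, 126, 127, 128, 129, 129, 131, 132, 134]
knob disc 270 308
```

Call:
arm_command:
  commands:
    - {"travel":[0,0,0.02],"rotation":[0,0,0]}
    - {"travel":[0,0,0.02],"rotation":[0,0,0]}
    - {"travel":[0,0,0],"rotation":[0,0,0]}
    - {"travel":[0,0,0],"rotation":[0,0,0]}
    - {"travel":[0,0,0],"rotation":[0,0,0]}
    - {"travel":[0,0,0],"rotation":[0,0,0]}

```text
time: 22.67
tool_pos: [0.5067, -0.0869, 0.1477]
ee_rot: [0.005, -0.07, 0.998, 0.0]
wrist_force: [-0.3, 0.6, -1.7]
opening: 0.234
grasp_force: 88.2
```

Call:
arm_command:
  commands:
    - {"travel":[0,0,0.02],"rotation":[0,0,0]}
    - {"travel":[0,0,0],"rotation":[0,0,0]}
    - {"travel":[0,0,0],"rotation":[0,0,0]}
    - {"travel":[0,0,0],"rotation":[0,0,0]}

```text
time: 23.0
tool_pos: [0.5069, -0.0869, 0.1476]
ee_rot: [0.005, -0.07, 0.998, 0.0]
wrist_force: [0.2, 1.6, 1.5]
opening: 0.232
grasp_force: 88.6
```

Run:
```python
from h import *
true();edges()
```

```text
tip x,y,d [ 5.064 -0.842 19.078] sd [0.01 0.01 0.01] lean,side,yaw [ 0.01  -0.     0.139] F [-0.02   0.797  2.189] M [0.156 0.158 0.013] open 0.234 t 23.1
TRUE x 0.57 y -0.54 d 19.73 lean -0.001
body edge 165-200 [255, 255, 255, 254, 254, 254, 254, 254, 255, 255, 255, 194, 109, 124, 155, 165, 163, 161, 162, 163, 162, 162, 190, 159, 122, 121, 124, 125, 127, 128, 130, 132, 130, 132, 133]
knob disc 270 308
```

Call:
arm_command:
  commands:
    - {"travel":[0,0,0.02],"rotation":[0,0,0]}
    - {"travel":[0,0,0],"rotation":[0,0,0]}
    - {"travel":[0,0,0],"rotation":[0,0,0]}
    - {"travel":[0,0,0],"rotation":[0,0,0]}

```text
time: 23.53
tool_pos: [0.5071, -0.087, 0.1476]
ee_rot: [0.005, -0.07, 0.998, 0.0]
wrist_force: [-2.5, 1.4, 6.2]
opening: 0.232
grasp_force: 89.2
```

Run:
```python
from h import *
true();edges()
f=grab_frame('side');w=grab_frame('wrist')
a=cv2.resize(f[105:195,230:290],None,fx=6,fy=6,interpolation=cv2.INTER_CUBIC);b=cv2.resize(w[120:330,190:340],None,fx=2.55,fy=2.55,interpolation=cv2.INTER_CUBIC)
o=np.zeros((540,360+b.shape[1],3),np.uint8);o[:,:360]=a;o[:b.shape[0],360:]=b;cv2.imwrite('pics/z7.png',o[...,::-1])
```

```text
tip x,y,d [ 5.304 -0.955 19.11 ] sd [0.01 0.01 0.  ] lean,side,yaw [ 0.011 -0.     0.139] F [-1.98   1.589  6.158] M [ 0.317  0.365 -0.016] open 0.235 t 23.63
TRUE x 0.81 y -0.66 d 19.76 lean -0.000
body edge 165-200 [255, 255, 255, 254, 254, 254, 254, 254, 255, 255, 253, 166, 109, 135, 161, 165, 163, 162, 165, 165, 162, 163, 187, 158, 121, 122, 125, 127, 127, 130, 131, 130, 132, 132, 135]
knob disc 270 309
```

View pics/z7.png

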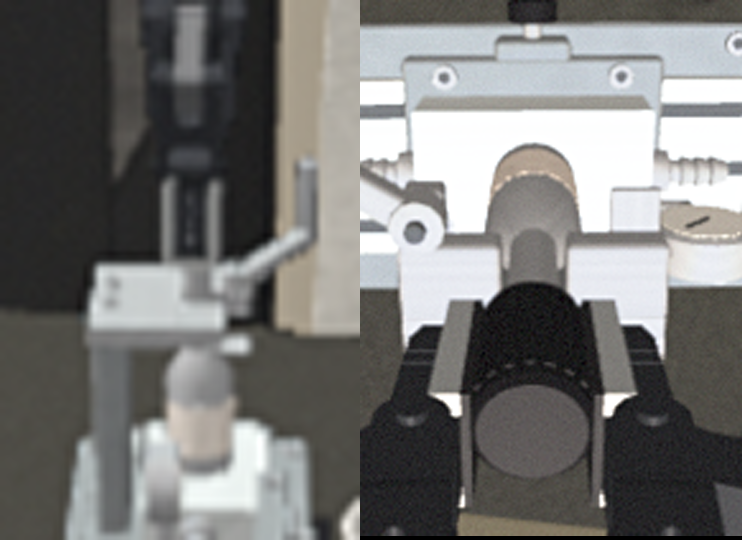

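The neck is in the slot and the body stands on the block in both views, and the arm stopped against a hard stop (z unchanged, ~8 N). I'll relieve and release.

Call:
arm_command:
  commands:
    - {"travel":[0.01,0,-0.03],"rotation":[0,0,0]}
    - {"travel":[0,0,0],"rotation":[0,0,0]}
    - {"travel":[0,0,0],"rotation":[0,0,0]}
    - {"travel":[0,0,0],"rotation":[0,0,0]}

```text
time: 24.17
tool_pos: [0.5066, -0.087, 0.1476]
ee_rot: [0.005, -0.07, 0.998, 0.0]
wrist_force: [-0.0, 1.1, 2.4]
opening: 0.228
grasp_force: 88.9
```

Call:
arm_command:
  commands:
    - {"travel":[0,0,0],"rotation":[0,0,0]}
    - {"travel":[0,0,0],"rotation":[0,0,0]}
    - {"travel":[0,0,0],"rotation":[0,0,0]}
    - {"travel":[0,0,0],"rotation":[0,0,0]}
    - {"travel":[0,0,0],"rotation":[0,0,0]}
    - {"travel":[0,0,0],"rotation":[0,0,0]}
  hand: 0.1
  force: 40

```text
time: 24.67
tool_pos: [0.5064, -0.0869, 0.1474]
ee_rot: [0.005, -0.07, 0.998, 0.0]
wrist_force: [0.1, 0.0, 0.9]
opening: 0.551
grasp_force: 0.0
```

Run:
```python
from h import *
true();edges()
```

```text
tip x,y,d [ 4.512 -0.765 19.282] sd [0.03 0.02 0.03] lean,side,yaw [0.01  0.    0.139] F [ 0.018 -0.153  0.399] M [ 0.005  0.029 -0.004] open 0.551 t 24.77
TRUE x 0.02 y -0.47 d 19.93 lean -0.001
body edge 165-200 [255, 255, 255, 255, 254, 254, 254, 254, 254, 255, 255, 245, 130, 113, 149, 163, 159, 159, 160, 160, 159, 160, 175, 147, 120, 121, 122, 125, 127, 128, 129, 130, 131, 131, 133]
knob disc 273 304
```

Call:
arm_command:
  commands:
    - {"travel":[0,0,-0.1],"rotation":[0,0,0]}
    - {"travel":[0,0,-0.3],"rotation":[0,0,0]}
    - {"travel":[0,0,-0.8],"rotation":[0,0,0]}
    - {"travel":[0,0,-1],"rotation":[0,0,0]}
    - {"travel":[0,0,-1],"rotation":[0,0,0]}
    - {"travel":[0,0,0],"rotation":[0,0,0]}
    - {"travel":[0,0,0],"rotation":[0,0,0]}

```text
time: 25.45
tool_pos: [0.5067, -0.0874, 0.2299]
ee_rot: [0.007, -0.07, 0.998, -0.001]
wrist_force: [-0.4, -0.6, -0.1]
opening: 0.55
grasp_force: 0.0
```

Run:
```python
from h import *
avg(2);s,p,R=pose();print('q',np.round(s['q'],2),p)
f=grab_frame('wrist');np.save('pics/w8.npy',f);prm=P('wrist');np.savez('pics/w8p.npz',*prm)
print('knob top pred',proj('wrist',PORT+[0,0,.173],prm),'stud top pred',proj('wrist',[.4722,-.1657,.152],prm))
g=grab_frame('side');a=cv2.resize(f[100:330,90:350],None,fx=1.9,fy=1.9,interpolation=cv2.INTER_CUBIC);b=cv2.resize(g[105:195,230:290],None,fx=4.8,fy=4.8,interpolation=cv2.INTER_CUBIC)
o=np.zeros((437,a.shape[1]+288,3),np.uint8);o[:437,:a.shape[1]]=a[:437];o[:432,a.shape[1]:]=b;cv2.imwrite('pics/z8.png',o[...,::-1]);print(o.shape)
```

```text
tip x,y,d [  4.674  -1.259 -62.349] sd [0.61 0.36 0.91] lean,side,yaw [ 0.013 -0.001  0.139] F [-0.405 -0.274 -0.143] M [ 0.004  0.017 -0.038] open 0.554 t 25.5
q [-0.39 -0.07  1.92  0.01  1.29 -2.11] [ 0.50524658 -0.08686007  0.22701296]
knob top pred [[258.30020644 215.75349173]] stud top pred [[151.91135012 148.79229198]]
(437, 782, 3)
```

View pics/z8.png

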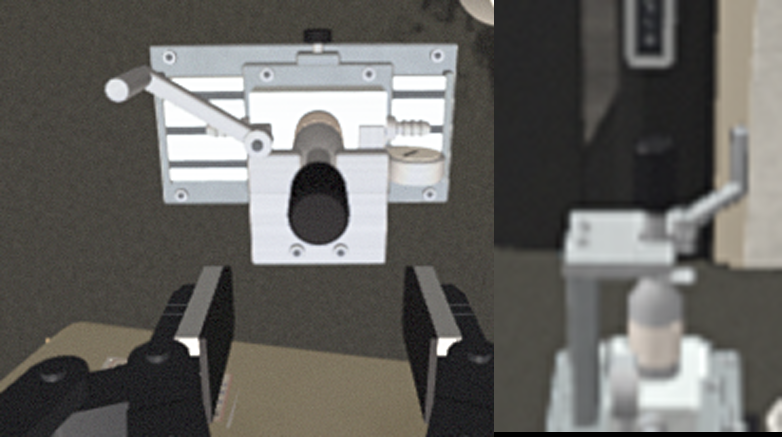

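The cartridge stands upright and seated in the slot. The stud top is at about (151,147) full px, as expected relative to the knob. Next I turn the gripper 90° and pinch the stud along the stand's x.

Call:
arm_command:
  commands:
    - {"travel":[0,0,0],"rotation":[0,0,0.97]}
    - {"travel":[0,0,0],"rotation":[0,0,1]}
    - {"travel":[0,0,0],"rotation":[0,0,1]}
    - {"travel":[0,0,0],"rotation":[0,0,1]}
    - {"travel":[0,0,0],"rotation":[0,0,1]}
    - {"travel":[0,0,0],"rotation":[0,0,1]}
    - {"travel":[0,0,0],"rotation":[0,0,1]}
    - {"travel":[0,0,0],"rotation":[0,0,1]}
    - {"travel":[0,0,0],"rotation":[0,0,1]}
    - {"travel":[0,0,0],"rotation":[0,0,1]}
    - {"travel":[0,0,0],"rotation":[0,0,1]}
    - {"travel":[0,0,0],"rotation":[0,0,1]}
  hand: -0.2

```text
time: 26.65
tool_pos: [0.505, -0.0868, 0.2261]
ee_rot: [0.003, 0.507, 0.862, 0.003]
wrist_force: [-1.1, -0.2, -0.0]
opening: 0.399
grasp_force: 0.0
```

Call:
arm_command:
  commands:
    - {"travel":[0,0,0],"rotation":[0,0,1]}
    - {"travel":[0,0,0],"rotation":[0,0,1]}
    - {"travel":[0,0,0],"rotation":[0,0,1]}
    - {"travel":[0,0,0],"rotation":[0,0,0.74]}
    - {"travel":[-1,-0.5,0],"rotation":[0,0,0]}
    - {"travel":[-1,-0.5,0],"rotation":[0,0,0]}
    - {"travel":[-0.9,-0.5,0],"rotation":[0,0,0]}
    - {"travel":[0,0,0],"rotation":[0,0,0]}
    - {"travel":[0,0,0],"rotation":[0,0,0]}
    - {"travel":[0,0,0],"rotation":[0,0,0]}

```text
time: 27.48
tool_pos: [0.4783, -0.1635, 0.2263]
ee_rot: [0.002, 0.656, 0.754, 0.004]
wrist_force: [0.1, -0.7, 0.3]
opening: 0.398
grasp_force: 0.0
```

```bash
cat >> h.py <<'E'
def R2(): return Rt(YAW)*Ro.from_euler('z',np.pi/2)
PIN=PORT-.0005*Y-.0145*X-.026*Y
def stud(phi,z=.138): return PIN+.056*(-np.sin(phi)*X+np.cos(phi)*Y)+[0,0,z]
E
python3 - <<'E'
from h import *
for _ in range(2):grab_frame('wrist')
go(stud(2.63),R2())
prm=P('wrist');f=grab_frame('wrist');np.save('pics/w9.npy',f)
print('pred stud top',proj('wrist',stud(2.63,.152),prm),'bottom',proj('wrist',stud(2.63,.122),prm))
cv2.imwrite('pics/w9.png',f[...,::-1])
E
```

```text
t 27.58 tcp [ 0.4786 -0.1631  0.2266] F [ 0.2 -0.3  0.3] open 0.398 grip 0.0
shift first then turn: total rows travel [-0.1196 -0.3198  3.5425] turn [ 0.0944 -0.0078  0.0108] | turn first travel [-0.1172 -0.2862  3.5455]
pred stud top [[245.47  211.805]] bottom [[246.4252 198.694 ]]
```

View pics/w9.png

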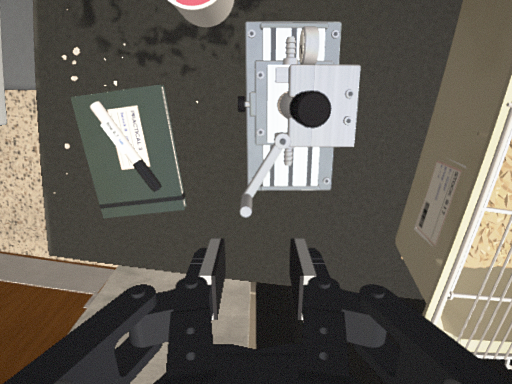

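The stud top is at (246,211.5), within a pixel of the prediction. Descend and pinch.

Call:
arm_command:
  commands:
    - {"travel":[-0.12,-0.29,0.5],"rotation":[0.09,0,0]}
    - {"travel":[0,0,1],"rotation":[0,0,0]}
    - {"travel":[0,0,1],"rotation":[0,0,0]}
    - {"travel":[0,0,0.7],"rotation":[0,0,0]}
    - {"travel":[0,0,0.35],"rotation":[0,0,0]}
    - {"travel":[0,0,0],"rotation":[0,0,0]}
    - {"travel":[0,0,0],"rotation":[0,0,0]}
    - {"travel":[0,0,0],"rotation":[0,0,0]}

```text
time: 28.3
tool_pos: [0.4727, -0.1684, 0.1395]
ee_rot: [0.001, 0.656, 0.755, 0.0]
wrist_force: [0.4, -0.1, -0.3]
opening: 0.399
grasp_force: 0.0
```

Run:
```python
from h import *
go(stud(2.63),R2())
```

```text
t 28.3 tcp [ 0.4727 -0.1684  0.1395] F [ 0.4 -0.1 -0.3] open 0.399 grip 0.0
shift first then turn: total rows travel [ 0.0579 -0.0247  0.0588] turn [0.0262 0.0149 0.0026] | turn first travel [ 0.0578 -0.0246  0.059 ]
```

Call:
arm_command:
  commands:
    - {"travel":[0,0,0],"rotation":[0,0,0]}
    - {"travel":[0,0,0],"rotation":[0,0,0]}
    - {"travel":[0,0,0],"rotation":[0,0,0]}
    - {"travel":[0,0,0],"rotation":[0,0,0]}
    - {"travel":[0,0,0],"rotation":[0,0,0]}
    - {"travel":[0,0,0],"rotation":[0,0,0]}
  hand: -1
  force: 20

```text
time: 28.8
tool_pos: [0.4726, -0.1685, 0.1393]
ee_rot: [0.001, 0.656, 0.755, 0.0]
wrist_force: [-1.7, -0.8, 4.8]
opening: 0.096
grasp_force: 21.6
```

Run:
```python
from h import *
go(stud(2.63),R2())
np.set_printoptions(precision=3,suppress=True)
ph=np.linspace(2.63,0,25);S=np.array([stud(a) for a in ph]);D=np.diff(S,axis=0)/.025
print(np.c_[ph[1:],R2().inv().apply(D)[:,:2]])
```

```text
t 28.8 tcp [ 0.4726 -0.1685  0.1393] F [-1.7 -0.8  4.8] open 0.096 grip 21.6
shift first then turn: total rows travel [ 0.063  -0.0186  0.0529] turn [0.0235 0.0155 0.0005] | turn first travel [ 0.0629 -0.0185  0.0531]
[[ 2.52   0.132 -0.207]
 [ 2.411  0.153 -0.191]
 [ 2.301  0.174 -0.173]
 [ 2.192  0.191 -0.153]
 [ 2.082  0.207 -0.132]
 [ 1.972  0.22  -0.108]
 [ 1.863  0.231 -0.083]
 [ 1.753  0.238 -0.058]
 [ 1.644  0.243 -0.031]
 [ 1.534  0.245 -0.004]
 [ 1.425  0.244  0.022]
 [ 1.315  0.24   0.049]
 [ 1.205  0.234  0.075]
 [ 1.096  0.224  0.1  ]
 [ 0.986  0.212  0.124]
 [ 0.877  0.197  0.146]
 [ 0.767  0.18   0.167]
 [ 0.657  0.16   0.186]
 [ 0.548  0.139  0.202]
 [ 0.438  0.116  0.216]
 [ 0.329  0.092  0.228]
 [ 0.219  0.066  0.236]
 [ 0.11   0.04   0.242]
 [ 0.     0.013  0.245]]
```

Call:
arm_command:
  commands:
    - {"travel":[0.13,-0.2,-0.04],"rotation":[0,0,0]}
    - {"travel":[0.15,-0.19,-0.04],"rotation":[0,0,0]}
    - {"travel":[0.17,-0.17,0],"rotation":[0,0,0]}
    - {"travel":[0.19,-0.15,0],"rotation":[0,0,0]}
    - {"travel":[0.21,-0.13,0],"rotation":[0,0,0]}
    - {"travel":[0.22,-0.11,0],"rotation":[0,0,0]}
    - {"travel":[0.23,-0.08,0],"rotation":[0,0,0]}
    - {"travel":[0.24,-0.06,0],"rotation":[0,0,0]}
    - {"travel":[0,0,0],"rotation":[0,0,0]}
    - {"travel":[0,0,0],"rotation":[0,0,0]}
    - {"travel":[0,0,0],"rotation":[0,0,0]}

```text
time: 29.72
tool_pos: [0.4395, -0.1332, 0.14]
ee_rot: [-0.0, 0.656, 0.755, 0.0]
wrist_force: [2.4, 1.2, -6.0]
opening: 0.091
grasp_force: 20.4
```

Run:
```python
from h import *
go(stud(1.753,.140),R2());go(stud(.877,.140),R2())
```

```text
t 29.72 tcp [ 0.4395 -0.1332  0.14  ] F [ 2.4  1.2 -6. ] open 0.091 grip 20.4
shift first then turn: total rows travel [ 0.0286 -0.0075 -0.001 ] turn [ 0.0039 -0.0081  0.0033] | turn first travel [ 0.0286 -0.0075 -0.001 ]
t 29.72 tcp [ 0.4395 -0.1332  0.14  ] F [ 2.4  1.2 -6. ] open 0.091 grip 20.4
shift first then turn: total rows travel [1.8668 0.4739 0.0007] turn [ 0.0039 -0.0081  0.0033] | turn first travel [ 1.8669  0.4733 -0.001 ]
```

Call:
arm_command:
  commands:
    - {"travel":[0.26,-0.04,0.03],"rotation":[0,0,0]}
    - {"travel":[0.25,0,0],"rotation":[0,0,0]}
    - {"travel":[0.25,0.02,0],"rotation":[0,0,0]}
    - {"travel":[0.24,0.05,0],"rotation":[0,0,0]}
    - {"travel":[0.23,0.08,0],"rotation":[0,0,0]}
    - {"travel":[0.22,0.1,0],"rotation":[0,0,0]}
    - {"travel":[0.21,0.12,0],"rotation":[0,0,0]}
    - {"travel":[0.2,0.15,0],"rotation":[0,0,0]}
    - {"travel":[0,0,0],"rotation":[0,0,0]}
    - {"travel":[0,0,0],"rotation":[0,0,0]}
    - {"travel":[0,0,0],"rotation":[0,0,0]}

```text
time: 30.63
tool_pos: [0.4445, -0.0845, 0.1396]
ee_rot: [-0.002, 0.656, 0.755, 0.0]
wrist_force: [-5.8, 3.7, 6.7]
opening: 0.093
grasp_force: 21.5
```

Run:
```python
from h import *
go(stud(.877,.140),R2());go(stud(.11,.140),R2())
```

```text
t 30.63 tcp [ 0.4445 -0.0845  0.1396] F [-5.8  3.7  6.7] open 0.093 grip 21.5
shift first then turn: total rows travel [-0.0347  0.0051 -0.018 ] turn [-0.0155 -0.0298  0.0072] | turn first travel [-0.0347  0.0051 -0.0179]
t 30.63 tcp [ 0.4445 -0.0845  0.1396] F [-5.8  3.7  6.7] open 0.093 grip 21.5
shift first then turn: total rows travel [ 0.7583  1.4819 -0.018 ] turn [-0.0155 -0.0298  0.0072] | turn first travel [ 0.7593  1.4814 -0.0179]
```

Call:
arm_command:
  commands:
    - {"travel":[0.16,0.17,-0.02],"rotation":[0,0,0]}
    - {"travel":[0.15,0.19,0],"rotation":[0,0,0]}
    - {"travel":[0.14,0.2,0],"rotation":[0,0,0]}
    - {"travel":[0.12,0.22,0],"rotation":[0,0,0]}
    - {"travel":[0.09,0.23,0],"rotation":[0,0,0]}
    - {"travel":[0.07,0.24,0],"rotation":[0,0,0]}
    - {"travel":[0.03,0.24,0],"rotation":[0,0,0]}
    - {"travel":[0,0,0],"rotation":[0,0,0]}
    - {"travel":[0,0,0],"rotation":[0,0,0]}
    - {"travel":[0,0,0],"rotation":[0,0,0]}

```text
time: 31.47
tool_pos: [0.4789, -0.0597, 0.1395]
ee_rot: [-0.002, 0.656, 0.755, 0.001]
wrist_force: [-0.9, 6.8, 2.9]
opening: 0.094
grasp_force: 21.2
```

Run:
```python
from h import *
go(stud(.11,.140),R2());go(stud(0,.140),R2())
```

```text
t 31.47 tcp [ 0.4789 -0.0597  0.1395] F [-0.9  6.8  2.9] open 0.094 grip 21.2
shift first then turn: total rows travel [-0.0345 -0.0198 -0.0186] turn [-0.0042 -0.0483  0.0018] | turn first travel [-0.0346 -0.0198 -0.0184]
t 31.47 tcp [ 0.4789 -0.0597  0.1395] F [-0.9  6.8  2.9] open 0.094 grip 21.2
shift first then turn: total rows travel [-0.021   0.2261 -0.0186] turn [-0.0042 -0.0483  0.0018] | turn first travel [-0.0211  0.2261 -0.0184]
```

Call:
arm_command:
  commands:
    - {"travel":[0,0.1,0],"rotation":[0,0,0]}
    - {"travel":[0,0.1,0],"rotation":[0,0,0]}
    - {"travel":[0,0.03,0],"rotation":[0,0,0]}
    - {"travel":[0,0,0],"rotation":[0,0,0]}
    - {"travel":[0,0,0],"rotation":[0,0,0]}
    - {"travel":[0,0,0],"rotation":[0,0,0]}

```text
time: 31.97
tool_pos: [0.4846, -0.059, 0.1396]
ee_rot: [-0.002, 0.656, 0.755, 0.001]
wrist_force: [-1.7, 5.6, 2.7]
opening: 0.095
grasp_force: 21.2
```

Call:
arm_command:
  commands:
    - {"travel":[0,0.03,0],"rotation":[0,0,0]}
    - {"travel":[0,0,0],"rotation":[0,0,0]}
    - {"travel":[0,0,0],"rotation":[0,0,0]}
    - {"travel":[0,0,0],"rotation":[0,0,0]}

```text
time: 32.3
tool_pos: [0.4847, -0.059, 0.1395]
ee_rot: [-0.002, 0.656, 0.755, 0.001]
wrist_force: [-3.6, 5.9, 3.8]
opening: 0.096
grasp_force: 21.4
```

Run:
```python
from h import *
go(stud(0,.140),R2())
```

```text
t 32.3 tcp [ 0.4847 -0.059   0.1395] F [-3.6  5.9  3.8] open 0.096 grip 21.4
shift first then turn: total rows travel [-0.0141 -0.0092 -0.0203] turn [-0.0208 -0.045   0.0041] | turn first travel [-0.0142 -0.0092 -0.0203]
```

Call:
arm_command:
  commands:
    - {"travel":[0,0.05,0],"rotation":[0,0,0]}
    - {"travel":[0,0,0],"rotation":[0,0,0]}
    - {"travel":[0,0,0],"rotation":[0,0,0]}
    - {"travel":[0,0,0],"rotation":[0,0,0]}

```text
time: 32.63
tool_pos: [0.4849, -0.0589, 0.1394]
ee_rot: [-0.004, 0.656, 0.755, -0.0]
wrist_force: [-9.8, 4.2, 6.4]
opening: 0.094
grasp_force: 21.7
```

Call:
arm_command:
  commands:
    - {"travel":[0,0,0],"rotation":[0,0,0]}
    - {"travel":[0,0,0],"rotation":[0,0,0]}
    - {"travel":[0,0,0],"rotation":[0,0,0]}
    - {"travel":[0,0,0],"rotation":[0,0,0]}
  hand: -0.45

```text
time: 32.97
tool_pos: [0.4873, -0.0607, 0.1401]
ee_rot: [0.0, 0.656, 0.755, 0.001]
wrist_force: [-0.2, 0.5, 0.2]
opening: 0.274
grasp_force: 0.0
```

Call:
arm_command:
  commands:
    - {"travel":[0,-0.05,-0.1],"rotation":[0,0,0]}
    - {"travel":[0,0,-0.3],"rotation":[0,0,0]}
    - {"travel":[0,0,-0.6],"rotation":[0,0,0]}
    - {"travel":[0,0,-1],"rotation":[0,0,0]}
    - {"travel":[0,0,-1],"rotation":[0,0,0]}
    - {"travel":[0,0,-1],"rotation":[0,0,0]}
    - {"travel":[1,-1,0],"rotation":[0,0,0]}
    - {"travel":[1,-1,0],"rotation":[0,0,0]}
    - {"travel":[0,0,0],"rotation":[0,0,0]}
    - {"travel":[0,0,0],"rotation":[0,0,0]}
    - {"travel":[0,0,0],"rotation":[0,0,0]}

```text
time: 33.88
tool_pos: [0.4297, -0.0186, 0.2409]
ee_rot: [0.001, 0.656, 0.755, 0.001]
wrist_force: [-0.5, -0.3, 0.4]
opening: 0.272
grasp_force: 0.0
```

Run:
```python
from h import *
s,p,R=pose();print(p,s['wrist_force'],s['time'])
prm=P('wrist');f=grab_frame('wrist');g=grab_frame('side');h=grab_frame('scene')
print(proj('wrist',[stud(0,.152),stud(.15,.152),PIN+[0,0,.124],PORT+[0,0,.173]],prm).round(1).tolist())
np.save('pics/w10.npy',f);cv2.imwrite('pics/w10.png',f[...,::-1])
r=lambda x,k:cv2.resize(x,None,fx=k,fy=k,interpolation=cv2.INTER_CUBIC)
c=proj('wrist',PORT+[0,0,.12],prm)[0].astype(int);x0,y0=max(c[0]-60,0),max(c[1]-70,0)
a=r(f[y0:y0+140,x0:x0+120],2.8);b=r(g[105:203,230:300],4);d=r(h[190:288,265:325],2);print(x0,y0)
o=np.zeros((400,900,3),np.uint8);o[:a.shape[0],:a.shape[1]]=a;x=a.shape[1];o[:b.shape[0],x:x+b.shape[1]]=b;x+=b.shape[1];o[:d.shape[0],x:x+d.shape[1]]=d
cv2.imwrite('pics/z10.png',o[:,:800,::-1])
```

```text
[ 0.42967808 -0.01859467  0.24086103] [-0.47161867 -0.30129787  0.42399473] 33.8833
[[314.1, 255.6], [304.1, 256.3], [305.3, 291.4], [334.3, 300.7]]
261 195
```

View pics/z10.png

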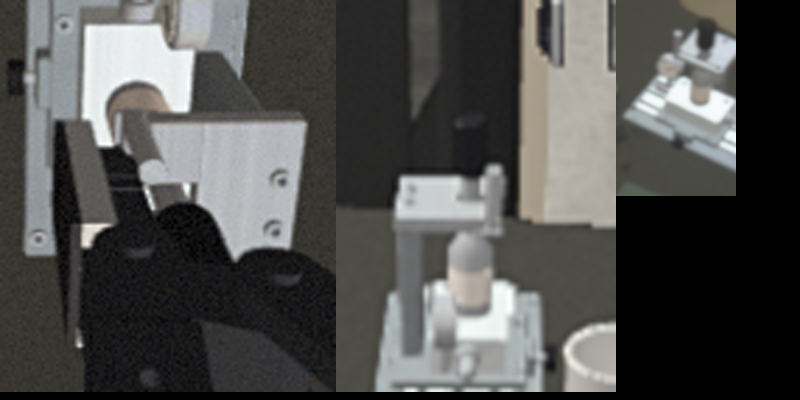

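Wrist view: the stud top is at about (316,255), which is where the shut keeper should put it (φ=0 predicts (314,256)). Side and scene show the cartridge upright and seated, with the bar across the slot and the robot clear.

```bash
python3 -c "
from rig import job_done
print(job_done())"
```

```text
the job is handed in; nothing more can be done
None
```

The filter cartridge is home and upright in the stand and the keeper is shut across the slot. The job is handed in at about 34 s, with one mishap: the spigot touched the block on the first approach (about 13 N) and was lifted off and re-aligned before it went in gently. I kept clear of the beaker and the two tubes but did not check them again afterwards.

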